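# Put the socket set back in order on its tray

### The job

The four sockets have been put back on the wrong pins of the socket tray. Swap them about so that each stands upright, flat on the tray with its opening up, over its own pin: the smallest at the narrow end, growing in size pin by pin to the largest at the wide end. Stand a socket on the clear bench where you need a free spot, and leave the spanner and the bolt where they are.

Things in the scene. Friction and masses are not known exactly. Their poses are not given: they have to be found in the camera images.
- socket_smallest: the smallest of four round bright-steel wrench sockets: a plain cylinder 36 mm across and 50 mm tall with a shallow groove round its lower part, standing upright with its 22 mm hexagon opening up; the bore goes right through and ends below in a 19 mm square drive hole. Origin at the centre of its underside, z up along its axis (yaw is of no matter). About 200 g, up to a third more or less.
- socket_second: the second smallest of four round bright-steel wrench sockets: a plain cylinder 45 mm across and 56 mm tall with a shallow groove round its lower part, standing upright with its 29 mm hexagon opening up; the bore goes right through and ends below in a 19 mm square drive hole. Origin at the centre of its underside, z up along its axis (yaw is of no matter). About 300 g, up to a third more or less.
- socket_third: the second largest of four round bright-steel wrench sockets: a plain cylinder 54 mm across and 62 mm tall with a shallow groove round its lower part, standing upright with its 36 mm hexagon opening up; the bore goes right through and ends below in a 19 mm square drive hole. Origin at the centre of its underside, z up along its axis (yaw is of no matter). About 420 g, up to a third more or less.
- socket_largest: the largest of four round bright-steel wrench sockets: a plain cylinder 64 mm across and 68 mm tall with a shallow groove round its lower part, standing upright with its 44 mm hexagon opening up; the bore goes right through and ends below in a 19 mm square drive hole. Origin at the centre of its underside, z up along its axis (yaw is of no matter). About 580 g, up to a third more or less.
- pin_smallest: the steel pin for the smallest socket, at the narrow end, beside the steel hanging eye of the tapered black socket tray: 7 mm thick, 20 mm high. Origin at its foot, on the tray's flat deck (12 mm above the bench): a socket stands flat on the deck with the pin inside its drive hole, 6 mm of play all round. x runs along the row of pins towards the wide end, y across the row, z up.
- pin_second: the steel pin for the second smallest socket, second from the narrow end of the tapered black socket tray: 7 mm thick, 20 mm high. Origin and axes as for the smallest. The tray is fixed, 302 mm long, 56 mm wide at the narrow end and 92 mm at the wide end; its pins stand in one straight line 76 mm apart, at the start each inside a wrong socket.
- pin_third: the steel pin for the second largest socket, third from the narrow end of the tapered black socket tray: 7 mm thick, 20 mm high. Origin and axes as for the smallest. On the -y side the bench is clear to 150 mm from the row beside the two middle pins; spanner and bolt are on the +y side, 95 mm or more from the row. Grinder and cabinet stand behind, up to 0.21 m high, from x = 0.74 m on.
- pin_largest: the steel pin for the largest socket, at the wide end of the tapered black socket tray: 7 mm thick, 20 mm high. Origin and axes as for the smallest. Each pin has a 15 mm wide, 3 mm high foot and a rounded tip; a thin pale circle on the deck round it, 6 mm wider than its own socket, marks the seat.
- spanner: a loose combination spanner lying flat on the bench beside the tray, 202 x 35 x 8 mm; origin under its middle, x along it. Not part of the job.
- bolt: a loose M16 hexagon-head bolt standing on its head on the bench beside the tray, 27 mm across and 75 mm tall; origin under the middle of its head, z up. Not part of the job.
Mind the look-alikes: they are no part of the job. What is shaped like the socket_second but pink or red is not meant.

How it is judged (in metres and radians):
At the end, for the whole second after the job is handed in: Each of the four sockets stands upright (within 0.12 rad), opening up, on the tray deck (underside within 6 mm of the foot of the pin) over its own pin (axis within 9 mm of it): smallest at the narrow end to largest at the wide end; all released and at rest (horizontal distance between socket_smallest and pin_smallest below 0.009 m and z of socket_smallest in the frame of pin_smallest between -0.006 and 0.006 m and angle between each of socket_smallest, socket_second, socket_third, socket_largest's own z axis and vertical below 0.12 rad and linear speed of each of socket_smallest, socket_second, socket_third, socket_largest below 0.02 m/s and angular speed of each of socket_smallest, socket_second, socket_third, socket_largest below 0.2 rad/s and contact force between each of socket_smallest, socket_second, socket_third, socket_largest and the fingers below 0.1 N and horizontal distance between socket_second and pin_second below 0.009 m and z of socket_second in the frame of pin_second between -0.006 and 0.006 m and horizontal distance between socket_third and pin_third below 0.009 m and z of socket_third in the frame of pin_third between -0.006 and 0.006 m and horizontal distance between socket_largest and pin_largest below 0.009 m and z of socket_largest in the frame of pin_largest between -0.006 and 0.006 m); the robot touches nothing.
It fails at once if the spanner is pushed more than 20 mm or knocked over (distance of spanner from where it was at the start of the episode above 0.02 m or angle between spanner's own z axis and vertical above 0.5 rad).
It fails at once if the bolt is pushed more than 20 mm or knocked over (distance of bolt from where it was at the start of the episode above 0.02 m or angle between bolt's own z axis and vertical above 0.5 rad).
It also fails if it takes over 131 s, if anything falls off the work surface, if the arm or the gripper's body presses on something with over 40 N, if the wrist force passes 120 N, or if a joint passes its speed limit or range.

### The arm

A 6-joint arm with a two-finger parallel gripper is mounted at the origin on a cart in front of the work surface, level with it; the furniture and walls round the work are solid. World frame = base frame: x ahead of the robot, y to its left, z up, the work surface at z = 0. Lengths are in mm, angles in rad, forces in N, time in s.
With the tool pointing down it reaches from about 350 to 950 mm from the base axis. Payload 17.4 kg.
Tool frame: the origin (TCP) lies midway between the tips of the shut fingers; the grasp point (between the pads) lies 19 mm behind it; z points along the fingers, y is the direction in which the jaws open and shut (so a half turn about z gives the same grasp; the last joint's range is limited). The gripper opens to 93 mm and grips with 3 to 60 N. Pads are 15 mm wide; open, the fingers measure 128 mm over their backs; the gripper's body (75 mm by 188 mm) begins 65 mm behind the grasp point.
Start: joints at [-1.267, 0.116, 1.442, -0, 1.584, -0.038], TCP at [226.24, -635.962, 218.646] pointing down, gripper open.
Joint ranges: [-2.83, 2.83], [-0.83, 2.19], [0.07, 2.5], [-1.14, 4.28], [0.01, 3], [-2.97, 2.97]. Speed limits (rad/s): [1.89, 1.89, 2.22, 3.14, 3.14, 3.14].

### API

Orientations are given as [roll, pitch, yaw] about the fixed x, y, z axes, in that order (R = Rz(yaw) Ry(pitch) Rx(roll)).
In Python, from cell import arm, optics, finish_job gives the robot as it stands.
- The arm moves only by the shell command python3 -m creep 'ROWS' [FORCE]. ROWS is JSON, a list of rows, each an object of numbers: "gripper": the finger opening in m, from 0 to 0.093; "x", "y", "z": the shift along the tool's x, y, z in m; "ax", "ay", "az": the turn, a rotation vector about the tool's x, y, z in degrees. A call has exactly 5 rows; each row is the pose to reach, as a shift and turn from the pose commanded when the call began, along the tool's axes at that moment; what a row does not reach only later rows make up. A row lasts 1/12 s, in which the tool goes at most 41.7 mm and 7.16 degrees, less where a joint would pass 70% of its speed; a pose out of reach is approached as far as the arm can. A call with a gripper value outside its range is refused whole. The fingers move at their own pace and stop on an object; FORCE is the grip in N (left out, the last holds). Time passes only in rows, so rows that repeat a pose let the fingers close, or fill a call up. It gives the time, the measured TCP pose, the force and the opening at its end, in the units of the state.
- arm.state(): the state, without advancing time (a new reading comes with each control period).
- optics.read_camera(name): name is "scene" or "side" or "wrist"; returns a dict with "img" (384x512x3 uint8, blue, green, red), "fov_y" (degrees; the focal length in pixels is half the picture's height over the tangent of half this angle, whatever the lens; pixels are square), "cx", "cy" (the principal point, pixels), "k1" (the pictures are not rectified: a ray, as slopes to the right and down, at radius r is drawn at 1 + k1 r^2 times it, then the intrinsics apply), "xyz" and "rotation" of the camera in the world. Camera axes: x right, y up, looking along -z (the intrinsics and any distortion apply to the point x, -y, -z); pixel columns grow to the right and rows downward; lengths in mm; the calibration is good to about 2 mm. A picture is of the moment at which its call begins. There is no depth.
- finish_job(): hands the job in, once; it reports no verdict.
The state is a dict: "time": time; "qpos": joint angles; "dq": joint speeds; "joint_torque": joint torques, N m; "ee_pos": TCP position; "tcp_rot": TCP orientation; "ft_force": force on the tool from outside, world axes, zero at the start; "moment": the same for the moment, N m; "gripper_width": opening from 0.0 (shut) to 1.0 (fully open).
Only numpy, scipy, OpenCV 4.12 (cv2) and the standard library are available. Lean on these libraries where they do the work, as an engineer would, in place of code of your own. Each camera call takes 0.05 s, during which the arm holds its last target. There are 200 camera calls.

## Working session

There is one attempt and no reset: what is moved stays moved. The work goes in short steps, Python scripts to look and compute and a shell command to move; the robot and the scene stay as the last step left them, time stands still between calls to the robot, and variables do not carry over. Pictures are saved under pics/ and viewed, about 12 in all and at most 16, crops included, and the job is handed in when it is done.

```bash
mkdir -p pics; ls; cat > h.py <<'E'
import numpy as np, cv2
from cell import arm, optics
def shot(n,fn):
    c=optics.read_camera(n); cv2.imwrite(fn,c['img']); 
    import pickle; pickle.dump(c,open(fn[:-3]+'pkl','wb')); return c
def load(fn):
    import pickle; return pickle.load(open(fn,'rb'))
def K(c):
    h=c['img'].shape[0]; f=h/2/np.tan(np.radians(c['fov_y'])/2)
    return np.array([[f,0,c['cx']],[0,f,c['cy']],[0,0,1]]),np.array([c['k1'],0,0,0.])
def Rm(c):
    r=np.array(c['rotation'],float)
    if r.shape==(3,3): return r
    from scipy.spatial.transform import Rotation as R
    return R.from_euler('xyz',r).as_matrix()
def px2w(c,uv,z):
    k,d=K(c); p=cv2.undistortPoints(np.array(uv,float).reshape(-1,1,2),k,d).reshape(-1,2)
    D=np.c_[p[:,0],-p[:,1],-np.ones(len(p))]@Rm(c).T
    o=np.array(c['xyz'],float); return o+D*((z-o[2])/D[:,2])[:,None]
def w2px(c,P):
    k,d=K(c); q=(np.atleast_2d(P)-np.array(c['xyz']))@Rm(c); q=q*[1,-1,-1]
    return cv2.projectPoints(q,np.zeros(3),np.zeros(3),k,d)[0].reshape(-1,2)
E
python3 - <<'E'
from h import *
print(arm.state())
for n in ['scene','side','wrist']:
    c=shot(n,f'pics/{n}0.png'); print(n,{k:v for k,v in c.items() if k!='img'})
a=[cv2.imread(f'pics/{n}0.png') for n in ['scene','side']]
cv2.imwrite('pics/wr.png',cv2.resize(cv2.imread('pics/wrist0.png'),(400,300)))
E
```

```text
pics
{'time': 0.0, 'qpos': array([-1.26680160e+00,  1.16477279e-01,  1.44226373e+00, -1.83732264e-05,
        1.58401095e+00, -3.78201556e-02]), 'dq': array([ 0.00173205, -0.00024617, -0.00076624, -0.00032363, -0.00093095,
       -0.00045937]), 'joint_torque': array([ 3.95183772e-03, -7.21255302e+01, -6.22607803e+01,  7.82279042e-02,
        2.37000058e-02, -1.06430246e-04]), 'ee_pos': array([ 226.16927876, -635.75974359,  217.91201129]), 'tcp_rot': array([-3.14043348e+00, -2.54758282e-05,  3.41814632e-01]), 'ft_force': array([ 0.11060241,  0.5142546 , -0.45755571]), 'moment': array([ 0.03388063, -0.03432327, -0.05048504]), 'gripper_width': 1.001727583660227}
scene {'fov_y': 50.810035744456016, 'cx': 259.3336190847217, 'cy': 193.58419839302874, 'k1': -0.03583844755931671, 'xyz': array([218.1352003 , 567.81497202, 600.28830394]), 'rotation': array([ 8.27688114e-01,  1.49482426e-03, -2.65551517e+00])}
side {'fov_y': 47.97342674804773, 'cx': 251.19174778210723, 'cy': 194.0286135408571, 'k1': -0.14805307776709142, 'xyz': array([404.16743511, 816.33958655, 613.18030854]), 'rotation': array([ 0.93989014,  0.0221163 , -3.02043372])}
wrist {'fov_y': 64.10556742917971, 'cx': 256.1476837731382, 'cy': 191.09620756609135, 'k1': -0.0821289718488281, 'xyz': array([ 304.73250474, -608.25841344,  384.73673938]), 'rotation': array([-2.99397539e-01,  7.12492845e-04, -1.22908305e+00])}
```

View pics/scene0.png

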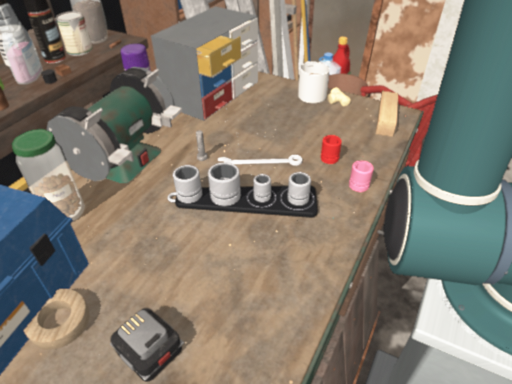

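View pics/side0.png

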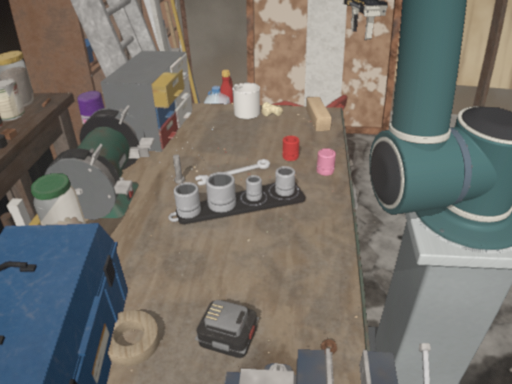

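The row stands at px (187..299, 185), with the hanging eye at the left (168,197). The pink (361,176) and red (331,149) cups are look-alikes off the tray. I'll enlarge the row to tell the sizes apart.

```bash
python3 - <<'E'
from h import *
a=cv2.imread('pics/scene0.png')[120:225,160:325]; b=cv2.imread('pics/side0.png')[145:230,160:315]
A=cv2.resize(a,None,fx=4,fy=4,interpolation=cv2.INTER_CUBIC);
cv2.imwrite('pics/c1.png',A)
cv2.imwrite('pics/c2.png',cv2.resize(b,None,fx=5,fy=5,interpolation=cv2.INTER_CUBIC))
E
```

```text
(no output)
```

View pics/c1.png

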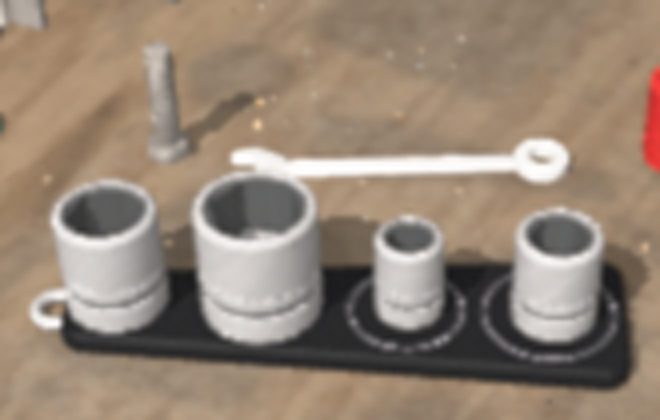

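View pics/c2.png

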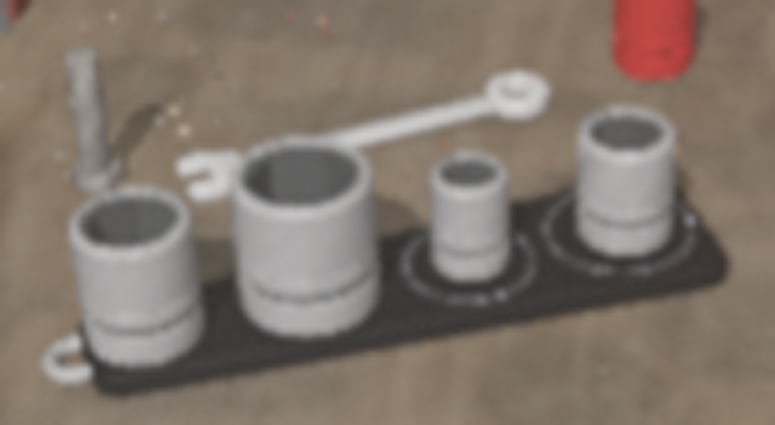

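Narrow end (eye) to wide end: third, largest, smallest, second. The pink and red cups are off the tray. So pins 1↔3 and 2↔4 need swapping. Rough positions come next.

```bash
python3 - <<'E'
from h import *
from scipy.spatial.transform import Rotation as R
np.set_printoptions(precision=1,suppress=True)
h=[74,80,62,68]
for n,s,o,P in [('scene',4,(160,120),[(106,210),(256,207),(410,234),(559,232)]),('side',5,(160,145),[(131,219),(304,175),(470,172),(628,132)])]:
    c=load(f'pics/{n}0.pkl'); uv=(np.array(P)+.5)/s-.5+o
    print(n,np.array([px2w(c,[u],z)[0] for u,z in zip(uv,h)]))
    B={'scene':[(165,160),(240,160),(545,160)],'side':[(97,182),(207,178),(517,95)]}[n]
    print('bolt,spanner',px2w(c,(np.array(B)+.5)/s-.5+o,4))
c=load('pics/wrist0.pkl'); s=arm.state()
T=R.from_euler('xyz',s['tcp_rot']).as_matrix()
print('cam in tool',T.T@(c['xyz']-s['ee_pos'])); print(T.T@Rm(c)); print(T)
E
```

```text
scene [[649.3  74.1  74. ]
 [578.4  42.4  80. ]
 [509.4   6.   62. ]
 [439.8 -24.4  68. ]]
bolt,spanner [[ 702.8  -46.8    4. ]
 [ 662.8  -67.7    4. ]
 [ 500.8 -153.     4. ]]
side [[649.7  77.2  74. ]
 [578.3  45.7  80. ]
 [509.   10.6  62. ]
 [439.1 -19.8  68. ]]
bolt,spanner [[ 706.8  -48.8    4. ]
 [ 651.6  -57.2    4. ]
 [ 503.7 -148.5    4. ]]
cam in tool [  83.2    0.2 -166.6]
[[-0.   1.   0.3]
 [ 1.   0.  -0. ]
 [-0.   0.3 -1. ]]
[[ 0.9  0.3 -0. ]
 [ 0.3 -0.9  0. ]
 [ 0.  -0.  -1. ]]
```

```bash
cat > to.py <<'E'
# usage: to.py X Y Z YAWDEG -> shift in tool axes (mm) and turn (deg)
import sys; from h import *; from scipy.spatial.transform import Rotation as R
s=arm.state(); T=R.from_euler('xyz',s['tcp_rot']); g=list(map(float,sys.argv[1:5]))
G=R.from_euler('xyz',[np.pi,0,np.radians(g[3])])
print('t',round(s['time'],2),'pos',s['ee_pos'].round(1),'rpy',np.degrees(s['tcp_rot']).round(1),'F',s['ft_force'].round(1),'w',round(s['gripper_width']*93,1))
print('shift',T.inv().apply(np.array(g[:3])-s['ee_pos']).round(1),'turn',np.degrees((T.inv()*G).as_rotvec()).round(2))
E
R='[{"x":0.473,"y":-0.513,"z":-0.042,"az":-5.2},{"x":0.473,"y":-0.513,"z":-0.042,"az":-5.2},{"x":0.473,"y":-0.513,"z":-0.042,"az":-5.2},{"x":0.473,"y":-0.513,"z":-0.042,"az":-5.2},{"x":0.473,"y":-0.513,"z":-0.042,"az":-5.2}]'
python3 -m creep '[{"x":0.473,"y":-0.513,"z":-0.042,"az":-5.2},{"x":0.473,"y":-0.513,"z":-0.042,"az":-5.2},{"x":0.473,"y":-0.513,"z":-0.042,"az":-5.2},{"x":0.473,"y":-0.513,"z":-0.042,"az":-5.2},{"x":0.473,"y":-0.513,"z":-0.042,"az":-5.2}]'
python3 to.py 500 6 260 24.8
```

```text
t 0.15 pos [ 226.2 -635.8  218.1] rpy [-180.    -0.    19.6] F [0.8 0.1 1.4] w 93.0
shift [ 473.1 -512.9  -41.4] turn [-0.05 -0.01 -5.21]validation failed for argument at $[0]...
```

```bash

python3 -m creep '[{"gripper":0.093,"x":0.473,"y":-0.513,"z":-0.042,"ax":0,"ay":0,"az":-5.2},{"gripper":0.093,"x":0.473,"y":-0.513,"z":-0.042,"ax":0,"ay":0,"az":-5.2},{"gripper":0.093,"x":0.473,"y":-0.513,"z":-0.042,"ax":0,"ay":0,"az":-5.2},{"gripper":0.093,"x":0.473,"y":-0.513,"z":-0.042,"ax":0,"ay":0,"az":-5.2},{"gripper":0.093,"x":0.473,"y":-0.513,"z":-0.042,"ax":0,"ay":0,"az":-5.2}]'
python3 to.py 500 6 260 24.8
```

```text
time: 0.57
ee_pos: [308.0, -442.8, 230.9]
tcp_rot: [-3.141, -0.0, 0.432]
ft_force: [1.0, 0.5, -0.6]
gripper_width: 1.002
t 0.57 pos [ 308.  -442.8  230.9] rpy [-180.    -0.    24.8] F [ 1.   0.5 -0.6] w 93.2
shift [ 362.3 -327.2  -28.9] turn [-0.02 -0.   -0.04]
```

```bash

python3 -m creep '[{"gripper":0.093,"x":0.362,"y":-0.327,"z":-0.029,"ax":0,"ay":0,"az":0},{"gripper":0.093,"x":0.362,"y":-0.327,"z":-0.029,"ax":0,"ay":0,"az":0},{"gripper":0.093,"x":0.362,"y":-0.327,"z":-0.029,"ax":0,"ay":0,"az":0},{"gripper":0.093,"x":0.362,"y":-0.327,"z":-0.029,"ax":0,"ay":0,"az":0},{"gripper":0.093,"x":0.362,"y":-0.327,"z":-0.029,"ax":0,"ay":0,"az":0}]' >/dev/null
python3 -m creep '[{"gripper":0.093,"x":0.208,"y":-0.188,"z":-0.017,"ax":0,"ay":0,"az":0},{"gripper":0.093,"x":0.208,"y":-0.188,"z":-0.017,"ax":0,"ay":0,"az":0},{"gripper":0.093,"x":0.208,"y":-0.188,"z":-0.017,"ax":0,"ay":0,"az":0},{"gripper":0.093,"x":0.208,"y":-0.188,"z":-0.017,"ax":0,"ay":0,"az":0},{"gripper":0.093,"x":0.208,"y":-0.188,"z":-0.017,"ax":0,"ay":0,"az":0}]' >/dev/null
python3 -m creep '[{"gripper":0.093,"x":0.053,"y":-0.048,"z":-0.004,"ax":0,"ay":0,"az":0},{"gripper":0.093,"x":0.053,"y":-0.048,"z":-0.004,"ax":0,"ay":0,"az":0},{"gripper":0.093,"x":0.053,"y":-0.048,"z":-0.004,"ax":0,"ay":0,"az":0},{"gripper":0.093,"x":0.053,"y":-0.048,"z":-0.004,"ax":0,"ay":0,"az":0},{"gripper":0.093,"x":0.053,"y":-0.048,"z":-0.004,"ax":0,"ay":0,"az":0}]'
python3 to.py 500 6 260 24.8
python3 -c "
from h import *
shot('wrist','pics/w1.png');cv2.imwrite('pics/w1b.png',cv2.resize(cv2.imread('pics/w1.png'),(768,576),interpolation=cv2.INTER_CUBIC))"
```

```text
time: 1.82
ee_pos: [498.9, 3.4, 259.9]
tcp_rot: [-3.142, 0.001, 0.433]
ft_force: [0.4, -0.3, -0.5]
gripper_width: 1.001
t 1.82 pos [498.9   3.4 259.9] rpy [-180.     0.    24.8] F [ 0.4 -0.3 -0.5] w 93.1
shift [ 2.1 -1.9 -0.1] turn [-0.    0.03  0.01]
```

View pics/w1b.png

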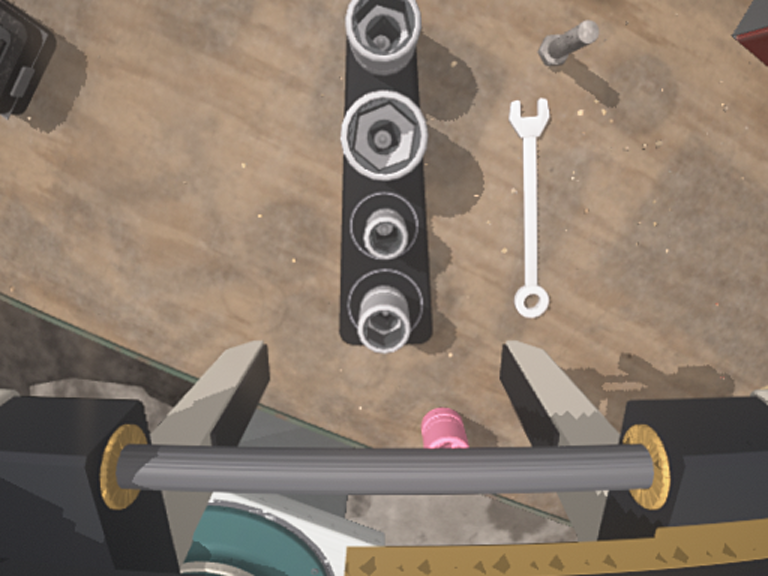

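The view shows, top to bottom, third (382,30), largest (384,135), smallest (386,237) and second (384,325), plus the pale seat circles at pins 3 and 4. The pins show inside the bores. I'll turn these into positions and check the 76 mm spacing.

```bash
python3 - <<'E'
from h import *
np.set_printoptions(precision=1,suppress=True)
c=load('pics/w1.pkl'); s=1.5
f=lambda P,z: np.array([px2w(c,[(np.array(p)+.5)/s-.5],zz)[0] for p,zz in zip(P,z)])
tops=f([(382,25),(384,135),(386,237),(384.5,325)],[74,80,62,68]); print('tops',tops)
pins=f([(381,43),(383,138.5),(384.5,229)],[32,32,32]);print('pintips',pins,np.linalg.norm(np.diff(pins,axis=0),axis=1))
seat=f([(384,225.5),(385,304)],[12,12]); print('seats',seat,np.linalg.norm(np.diff(seat,axis=0)))
print('widths',[np.linalg.norm(np.subtract(*f([a,b],[z,z]))) for a,b,z in [((341,135),(427,135),80),((365,237),(408,237),62),((359,325),(410,325),68),((350,225),(418,225),12),((347,304),(423,304),12)]])
# ortho views at deck height
import cv2
k,d=K(c)
o=np.array([545,27.]);ex=np.array([-.908,-.419]);ey=np.array([.419,-.908])
u,v=np.meshgrid((np.arange(700)-350)/2.,(np.arange(240)-120)/2.)
ims=[]
for z in (12,62):
    P=np.c_[(o+u.ravel()[:,None]*ex+v.ravel()[:,None]*ey),np.full(u.size,z)]
    m=w2px(c,P).reshape(240,700,2).astype(np.float32)
    ims.append(cv2.remap(c['img'],m[...,0],m[...,1],cv2.INTER_CUBIC))
cv2.imwrite('pics/ortho.png',np.vstack(ims))
E
```

```text
tops [[648.9  74.2  74. ]
 [581.3  41.4  80. ]
 [510.9   7.1  62. ]
 [443.6 -22.6  68. ]]
pintips [[645.3  73.6  32. ]
 [579.4  41.5  32. ]
 [511.5   8.7  32. ]] [73.3 75.4]
seats [[511.    9.   12. ]
 [442.9 -23.5  12. ]] 75.41106695013761
widths [np.float64(62.10125636915851), np.float64(34.55819506743666), np.float64(42.750021532532976), np.float64(61.70964292021322), np.float64(72.59111631779132)]
```

View pics/ortho.png

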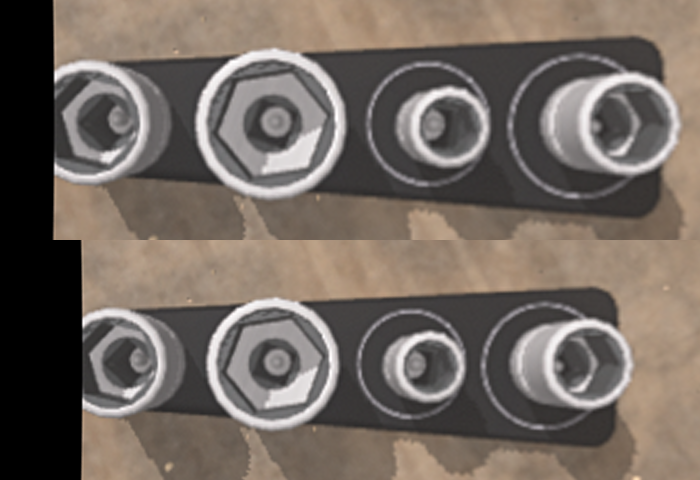

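Positions agree: pins at (647.8,73.9), (579.1,41.4), (510.4,8.9), (441.7,-23.7), spaced 76 mm and running at yaw 25.3°. Scene and side agree within 3 to 4 mm. The jaws will close across the row. First I'll go above the third socket (pin 1) and settle.

```bash

python3 -m creep '[{"gripper":0.093,"x":0.164,"y":0,"z":0.09,"ax":0,"ay":0,"az":-0.5},{"gripper":0.093,"x":0.164,"y":0,"z":0.09,"ax":0,"ay":0,"az":-0.5},{"gripper":0.093,"x":0.164,"y":0,"z":0.09,"ax":0,"ay":0,"az":-0.5},{"gripper":0.093,"x":0.164,"y":0,"z":0.09,"ax":0,"ay":0,"az":-0.5},{"gripper":0.093,"x":0.164,"y":0,"z":0.09,"ax":0,"ay":0,"az":-0.5}]' >/dev/null
python3 -m creep '[{"gripper":0.093,"x":0,"y":0,"z":0.02,"ax":0,"ay":0,"az":0},{"gripper":0.093,"x":0,"y":0,"z":0.04,"ax":0,"ay":0,"az":0},{"gripper":0.093,"x":0,"y":0,"z":0.04,"ax":0,"ay":0,"az":0},{"gripper":0.093,"x":0,"y":0,"z":0.04,"ax":0,"ay":0,"az":0},{"gripper":0.093,"x":0,"y":0,"z":0.04,"ax":0,"ay":0,"az":0}]'
python3 to.py 648.9 74.2 31 25.3
python3 -c "
from h import *
shot('wrist','pics/w2.png')"
```

```text
time: 2.7
ee_pos: [648.3, 71.5, 131.7]
tcp_rot: [3.141, -0.001, 0.44]
ft_force: [-0.1, 0.4, -0.5]
gripper_width: 0.998
t 2.7 pos [648.3  71.5 131.7] rpy [ 1.80e+02 -1.00e-01  2.52e+01] F [-0.1  0.4 -0.5] w 92.8
shift [  1.6  -2.3 100.7] turn [ 0.03 -0.07 -0.09]
```

View pics/w2.png

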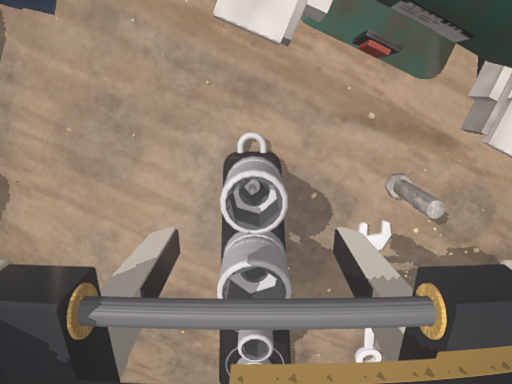

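The third socket's top is at (254,201), centred between the jaws; the bolt and spanner are clear of the right finger path. I'll check the position numerically.

```bash
python3 - <<'E'
from h import *
np.set_printoptions(precision=1,suppress=True)
c=load('pics/w2.pkl')
print(px2w(c,[(254.5,200.5)],74),px2w(c,[(253,186)],32),px2w(c,[(401,179),(378,228)],8), px2w(c,[(221,201),(288,201)],74))
E
python3 to.py 648.9 74.2 31 25.3
```

```text
[[653.6  75.   74. ]] [[652.6  76.2  32. ]] [[715.8 -57.2   8. ]
 [660.5 -64.1   8. ]] [[642.2  98.3  74. ]
 [664.3  51.3  74. ]]
t 2.75 pos [648.4  71.7 132.1] rpy [ 1.80e+02 -1.00e-01  2.52e+01] F [ 0.  -0.6  0.5] w 92.9
shift [  1.3  -2.2 101.1] turn [ 0.05 -0.11 -0.07]
```

```bash

python3 -m creep '[{"gripper":0.093,"x":0,"y":-0.003,"z":0.04,"ax":0,"ay":0,"az":0},{"gripper":0.093,"x":0,"y":-0.003,"z":0.04,"ax":0,"ay":0,"az":0},{"gripper":0.093,"x":0,"y":-0.003,"z":0.04,"ax":0,"ay":0,"az":0},{"gripper":0.093,"x":0,"y":-0.003,"z":0.04,"ax":0,"ay":0,"az":0},{"gripper":0.093,"x":0,"y":-0.003,"z":0.04,"ax":0,"ay":0,"az":0}]'
python3 to.py 648.5 75 31 25.3
```

```text
time: 3.17
ee_pos: [647.6, 75.0, 92.6]
tcp_rot: [3.141, -0.002, 0.441]
ft_force: [-0.5, 0.4, 0.0]
gripper_width: 1.002
t 3.17 pos [647.6  75.   92.6] rpy [ 1.799e+02 -1.000e-01  2.530e+01] F [-0.5  0.4  0. ] w 93.2
shift [ 0.7  0.4 61.6] turn [ 0.05 -0.14 -0.02]
```

```bash

python3 -m creep '[{"gripper":0.093,"x":0.001,"y":0,"z":0.03,"ax":0,"ay":0,"az":0},{"gripper":0.093,"x":0.001,"y":0,"z":0.05,"ax":0,"ay":0,"az":0},{"gripper":0.093,"x":0.001,"y":0,"z":0.06,"ax":0,"ay":0,"az":0},{"gripper":0.093,"x":0.001,"y":0,"z":0.06,"ax":0,"ay":0,"az":0},{"gripper":0.093,"x":0.001,"y":0,"z":0.06,"ax":0,"ay":0,"az":0}]'
python3 -m creep '[{"gripper":0.03,"x":0,"y":0,"z":0,"ax":0,"ay":0,"az":0},{"gripper":0.03,"x":0,"y":0,"z":0,"ax":0,"ay":0,"az":0},{"gripper":0.03,"x":0,"y":0,"z":0,"ax":0,"ay":0,"az":0},{"gripper":0.03,"x":0,"y":0,"z":0,"ax":0,"ay":0,"az":0},{"gripper":0.03,"x":0,"y":0,"z":0,"ax":0,"ay":0,"az":0}]' 40
python3 -m creep '[{"gripper":0.03,"x":0,"y":0,"z":0,"ax":0,"ay":0,"az":0},{"gripper":0.03,"x":0,"y":0,"z":0,"ax":0,"ay":0,"az":0},{"gripper":0.03,"x":0,"y":0,"z":0,"ax":0,"ay":0,"az":0},{"gripper":0.03,"x":0,"y":0,"z":0,"ax":0,"ay":0,"az":0},{"gripper":0.03,"x":0,"y":0,"z":0,"ax":0,"ay":0,"az":0}]' 40
python3 to.py 648.5 75 31 25.3
```

```text
time: 3.58
ee_pos: [648.1, 75.5, 31.3]
tcp_rot: [3.141, -0.001, 0.441]
ft_force: [-0.9, 0.5, 0.7]
gripper_width: 0.998
time: 4.0
ee_pos: [647.8, 75.6, 30.6]
tcp_rot: [3.141, -0.001, 0.441]
ft_force: [0.1, -0.3, -0.3]
gripper_width: 0.693
time: 4.42
ee_pos: [647.8, 75.4, 30.3]
tcp_rot: [3.141, -0.0, 0.441]
ft_force: [0.2, -1.7, 2.0]
gripper_width: 0.586
t 4.42 pos [647.8  75.4  30.3] rpy [180.   -0.   25.3] F [ 0.2 -1.7  2. ] w 54.5
shift [ 0.5  0.7 -0.7] turn [ 0.01 -0.02 -0.02]
```

Gripped at 54.5 mm, matching the third socket. Lift, then carry to the clear bench (−114 mm along the row, −110 mm across).

```bash

python3 -m creep '[{"gripper":0.03,"x":0,"y":0,"z":-0.015,"ax":0,"ay":0,"az":0},{"gripper":0.03,"x":0,"y":0,"z":-0.04,"ax":0,"ay":0,"az":0},{"gripper":0.03,"x":0,"y":0,"z":-0.07,"ax":0,"ay":0,"az":0},{"gripper":0.03,"x":0,"y":0,"z":-0.09,"ax":0,"ay":0,"az":0},{"gripper":0.03,"x":0,"y":0,"z":-0.09,"ax":0,"ay":0,"az":0}]'
python3 -m creep '[{"gripper":0.03,"x":-0.020,"y":-0.020,"z":0,"ax":0,"ay":0,"az":0},{"gripper":0.03,"x":-0.045,"y":-0.045,"z":0,"ax":0,"ay":0,"az":0},{"gripper":0.03,"x":-0.070,"y":-0.070,"z":0,"ax":0,"ay":0,"az":0},{"gripper":0.03,"x":-0.095,"y":-0.093,"z":0,"ax":0,"ay":0,"az":0},{"gripper":0.03,"x":-0.114,"y":-0.110,"z":0,"ax":0,"ay":0,"az":0}]'
python3 -m creep '[{"gripper":0.03,"x":0,"y":0,"z":0.03,"ax":0,"ay":0,"az":0},{"gripper":0.03,"x":0,"y":0,"z":0.06,"ax":0,"ay":0,"az":0},{"gripper":0.03,"x":0,"y":0,"z":0.085,"ax":0,"ay":0,"az":0},{"gripper":0.03,"x":0,"y":0,"z":0.095,"ax":0,"ay":0,"az":0},{"gripper":0.03,"x":0,"y":0,"z":0.098,"ax":0,"ay":0,"az":0}]'
python3 -m creep '[{"gripper":0.03,"x":0,"y":0,"z":0.001,"ax":0,"ay":0,"az":0},{"gripper":0.03,"x":0,"y":0,"z":0.002,"ax":0,"ay":0,"az":0},{"gripper":0.03,"x":0,"y":0,"z":0.003,"ax":0,"ay":0,"az":0},{"gripper":0.03,"x":0,"y":0,"z":0.003,"ax":0,"ay":0,"az":0},{"gripper":0.03,"x":0,"y":0,"z":0.003,"ax":0,"ay":0,"az":0}]'
python3 to.py 498.5 126.7 19 25.3
```

```text
time: 4.83
ee_pos: [649.1, 75.8, 125.6]
tcp_rot: [3.14, -0.006, 0.441]
ft_force: [0.9, 0.2, -3.9]
gripper_width: 0.584
time: 5.25
ee_pos: [494.6, 126.8, 118.4]
tcp_rot: [-3.141, 0.002, 0.442]
ft_force: [0.6, 1.1, -4.5]
gripper_width: 0.59
time: 5.67
ee_pos: [495.9, 126.0, 19.4]
tcp_rot: [-3.14, 0.004, 0.441]
ft_force: [-0.3, -0.3, -5.0]
gripper_width: 0.588
time: 6.08
ee_pos: [498.0, 126.4, 19.9]
tcp_rot: [3.141, -0.001, 0.441]
ft_force: [-0.2, 0.5, -5.2]
gripper_width: 0.586
t 6.08 pos [498.  126.4  19.9] rpy [ 1.80e+02 -1.00e-01  2.53e+01] F [-0.2  0.5 -5.2] w 54.5
shift [ 0.6 -0.1  0.9] turn [ 0.01 -0.06 -0.02]
```

```bash

python3 -m creep '[{"gripper":0.03,"x":0,"y":0,"z":0.001,"ax":0,"ay":0,"az":0},{"gripper":0.03,"x":0,"y":0,"z":0.0015,"ax":0,"ay":0,"az":0},{"gripper":0.03,"x":0,"y":0,"z":0.002,"ax":0,"ay":0,"az":0},{"gripper":0.03,"x":0,"y":0,"z":0.002,"ax":0,"ay":0,"az":0},{"gripper":0.03,"x":0,"y":0,"z":0.002,"ax":0,"ay":0,"az":0}]'
python3 -m creep '[{"gripper":0.093,"x":0,"y":0,"z":0,"ax":0,"ay":0,"az":0},{"gripper":0.093,"x":0,"y":0,"z":0,"ax":0,"ay":0,"az":0},{"gripper":0.093,"x":0,"y":0,"z":0,"ax":0,"ay":0,"az":0},{"gripper":0.093,"x":0,"y":0,"z":0,"ax":0,"ay":0,"az":0},{"gripper":0.093,"x":0,"y":0,"z":0,"ax":0,"ay":0,"az":0}]'
python3 -m creep '[{"gripper":0.093,"x":0,"y":0,"z":0,"ax":0,"ay":0,"az":0},{"gripper":0.093,"x":0,"y":0,"z":-0.03,"ax":0,"ay":0,"az":0},{"gripper":0.093,"x":0,"y":0,"z":-0.065,"ax":0,"ay":0,"az":0},{"gripper":0.093,"x":0,"y":0,"z":-0.1,"ax":0,"ay":0,"az":0},{"gripper":0.093,"x":0,"y":0,"z":-0.11,"ax":0,"ay":0,"az":0}]'
python3 -m creep '[{"gripper":0.093,"x":-0.012,"y":0.035,"z":0,"ax":0,"ay":0,"az":0},{"gripper":0.093,"x":-0.024,"y":0.07,"z":0,"ax":0,"ay":0,"az":0},{"gripper":0.093,"x":-0.038,"y":0.11,"z":0,"ax":0,"ay":0,"az":0},{"gripper":0.093,"x":-0.038,"y":0.11,"z":0,"ax":0,"ay":0,"az":0},{"gripper":0.093,"x":-0.038,"y":0.11,"z":0,"ax":0,"ay":0,"az":0}]'
python3 to.py 511.1 10 26 25.3
python3 -c "
from h import *
shot('wrist','pics/w3.png')"
```

```text
time: 6.5
ee_pos: [498.0, 126.4, 18.3]
tcp_rot: [3.141, -0.001, 0.441]
ft_force: [-5.6, -1.2, 7.9]
gripper_width: 0.585
time: 6.92
ee_pos: [497.6, 126.3, 17.1]
tcp_rot: [3.142, -0.0, 0.441]
ft_force: [-0.0, 0.4, -0.6]
gripper_width: 0.898
time: 7.33
ee_pos: [499.1, 126.6, 132.6]
tcp_rot: [3.14, -0.006, 0.441]
ft_force: [0.2, 0.9, 0.5]
gripper_width: 0.996
time: 7.75
ee_pos: [510.2, 8.8, 126.9]
tcp_rot: [-3.142, 0.0, 0.438]
ft_force: [-0.0, 0.6, -0.5]
gripper_width: 0.998
t 7.75 pos [510.2   8.8 126.9] rpy [-180.     0.    25.1] F [-0.   0.6 -0.5] w 92.8
shift [  1.3  -0.7 100.9] turn [-0.    0.01 -0.21]
```

View pics/w3.png

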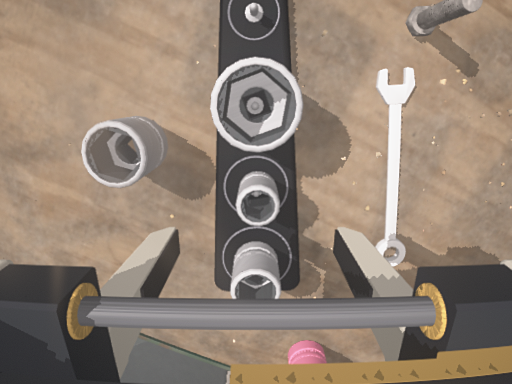

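Third stands upright on the bench at (110,153). Smallest is under the jaws at (258,203), inside seat 3's circle (256,184), and pin 1 is bare at (254,12).

```bash
python3 - <<'E'
from h import *
from scipy.spatial.transform import Rotation as R
np.set_printoptions(precision=1,suppress=True)
c=load('pics/w3.pkl'); T=R.from_euler('xyz',arm.state()['tcp_rot']); p=arm.state()['ee_pos']
for n,uv,z in [('seat3',(256,184.5),12),('small',(258,204.5),62),('seat4',(256.5,257),12),('large',(256,103.5),80),('pin1tip',(254.5,8),32),('seat1',(253.5,12.5),12),('third',(115,153.5),62)]:
    w=px2w(c,[uv],z)[0]; print(n,w,'tool',T.inv().apply(w-p))
E
```

```text
seat3 [512.9   9.8  12. ] tool [  2.4   1.4 114.9]
small [511.4   7.3  62. ] tool [-0.   3.  64.9]
seat4 [442.5 -23.7  12. ] tool [-75.5   1.8 114.9]
large [581.9  42.1  80. ] tool [78.6  1.5 46.9]
pin1tip [646.4  73.6  32. ] tool [150.4   0.5  94.9]
seat1 [647.5  75.1  12. ] tool [152.   -0.4 114.9]
third [502.2 125.6  62. ] tool [  42.  -108.    64.9]
```

```bash

python3 -m creep '[{"gripper":0.093,"x":0.001,"y":0,"z":0.03,"ax":0,"ay":0,"az":0},{"gripper":0.093,"x":0.001,"y":0,"z":0.06,"ax":0,"ay":0,"az":0},{"gripper":0.093,"x":0.001,"y":0,"z":0.085,"ax":0,"ay":0,"az":0},{"gripper":0.093,"x":0.001,"y":0,"z":0.1,"ax":0,"ay":0,"az":0},{"gripper":0.06,"x":0.001,"y":0,"z":0.101,"ax":0,"ay":0,"az":0}]'
python3 -m creep '[{"gripper":0.02,"x":0,"y":0,"z":0,"ax":0,"ay":0,"az":0},{"gripper":0.02,"x":0,"y":0,"z":0,"ax":0,"ay":0,"az":0},{"gripper":0.02,"x":0,"y":0,"z":0,"ax":0,"ay":0,"az":0},{"gripper":0.02,"x":0,"y":0,"z":0,"ax":0,"ay":0,"az":0},{"gripper":0.02,"x":0,"y":0,"z":0,"ax":0,"ay":0,"az":0}]' 40
python3 -m creep '[{"gripper":0.02,"x":0,"y":0,"z":0,"ax":0,"ay":0,"az":0},{"gripper":0.02,"x":0,"y":0,"z":0,"ax":0,"ay":0,"az":0},{"gripper":0.02,"x":0,"y":0,"z":0,"ax":0,"ay":0,"az":0},{"gripper":0.02,"x":0,"y":0,"z":0,"ax":0,"ay":0,"az":0},{"gripper":0.02,"x":0,"y":0,"z":0,"ax":0,"ay":0,"az":0}]' 40
python3 -m creep '[{"gripper":0.02,"x":0,"y":0,"z":0,"ax":0,"ay":0,"az":0},{"gripper":0.02,"x":0,"y":0,"z":0,"ax":0,"ay":0,"az":0},{"gripper":0.02,"x":0,"y":0,"z":0,"ax":0,"ay":0,"az":0},{"gripper":0.02,"x":0,"y":0,"z":0,"ax":0,"ay":0,"az":0},{"gripper":0.02,"x":0,"y":0,"z":0,"ax":0,"ay":0,"az":0}]' 40
python3 to.py 648.5 75 26 25.3
```

```text
time: 8.22
ee_pos: [509.2, 12.4, 22.7]
tcp_rot: [-3.139, 0.004, 0.443]
ft_force: [-0.9, 0.2, 0.2]
gripper_width: 0.966
time: 8.63
ee_pos: [511.5, 11.1, 27.0]
tcp_rot: [3.141, -0.001, 0.441]
ft_force: [0.3, 0.1, -1.5]
gripper_width: 0.617
time: 9.05
ee_pos: [511.2, 10.9, 26.3]
tcp_rot: [3.141, -0.0, 0.441]
ft_force: [0.5, -1.6, 3.3]
gripper_width: 0.383
time: 9.47
ee_pos: [511.2, 10.9, 26.3]
tcp_rot: [3.141, -0.0, 0.441]
ft_force: [0.0, -3.3, 4.6]
gripper_width: 0.386
t 9.47 pos [511.2  10.9  26.3] rpy [180.   -0.   25.3] F [ 0.  -3.3  4.6] w 35.9
shift [151.5   0.7   0.4] turn [ 0.02 -0.01 -0.01]
```

```bash

python3 -m creep '[{"gripper":0.02,"x":0,"y":0,"z":-0.015,"ax":0,"ay":0,"az":0},{"gripper":0.02,"x":0,"y":0,"z":-0.04,"ax":0,"ay":0,"az":0},{"gripper":0.02,"x":0,"y":0,"z":-0.07,"ax":0,"ay":0,"az":0},{"gripper":0.02,"x":0,"y":0,"z":-0.09,"ax":0,"ay":0,"az":0},{"gripper":0.02,"x":0,"y":0,"z":-0.09,"ax":0,"ay":0,"az":0}]'
python3 -m creep '[{"gripper":0.02,"x":0.03,"y":0,"z":0,"ax":0,"ay":0,"az":0},{"gripper":0.02,"x":0.065,"y":0,"z":0,"ax":0,"ay":0,"az":0},{"gripper":0.02,"x":0.1,"y":0.001,"z":0,"ax":0,"ay":0,"az":0},{"gripper":0.02,"x":0.135,"y":0.001,"z":0,"ax":0,"ay":0,"az":0},{"gripper":0.02,"x":0.153,"y":0.001,"z":0,"ax":0,"ay":0,"az":0}]'
python3 -m creep '[{"gripper":0.02,"x":0,"y":0,"z":0,"ax":0,"ay":0,"az":0},{"gripper":0.02,"x":0,"y":0,"z":0.015,"ax":0,"ay":0,"az":0},{"gripper":0.02,"x":0,"y":0,"z":0.03,"ax":0,"ay":0,"az":0},{"gripper":0.02,"x":0,"y":0,"z":0.045,"ax":0,"ay":0,"az":0},{"gripper":0.02,"x":0,"y":0,"z":0.055,"ax":0,"ay":0,"az":0}]'
python3 -m creep '[{"gripper":0.02,"x":0,"y":0,"z":0,"ax":0,"ay":0,"az":0},{"gripper":0.02,"x":0,"y":0,"z":0,"ax":0,"ay":0,"az":0},{"gripper":0.02,"x":0,"y":0,"z":0,"ax":0,"ay":0,"az":0},{"gripper":0.02,"x":0,"y":0,"z":0,"ax":0,"ay":0,"az":0},{"gripper":0.02,"x":0,"y":0,"z":0,"ax":0,"ay":0,"az":0}]'
python3 to.py 648.5 75 26 25.3
python3 -c "
from h import *
shot('wrist','pics/w4.png')"
```

```text
time: 9.88
ee_pos: [512.4, 11.3, 120.0]
tcp_rot: [3.14, -0.004, 0.441]
ft_force: [0.3, -0.0, -1.0]
gripper_width: 0.384
time: 10.3
ee_pos: [651.6, 77.1, 113.6]
tcp_rot: [-3.14, 0.002, 0.442]
ft_force: [-0.4, 0.7, -2.2]
gripper_width: 0.385
time: 10.72
ee_pos: [648.1, 75.0, 57.7]
tcp_rot: [-3.14, 0.003, 0.441]
ft_force: [-0.2, -1.1, -3.2]
gripper_width: 0.385
time: 11.13
ee_pos: [650.2, 75.5, 62.1]
tcp_rot: [3.141, -0.001, 0.441]
ft_force: [-0.2, -0.4, -2.1]
gripper_width: 0.384
t 11.13 pos [650.2  75.5  62.1] rpy [ 1.80e+02 -1.00e-01  2.53e+01] F [-0.2 -0.4 -2.1] w 35.8
shift [-1.8 -0.3 36.1] turn [ 0.03 -0.07 -0.02]
```

View pics/w4.png

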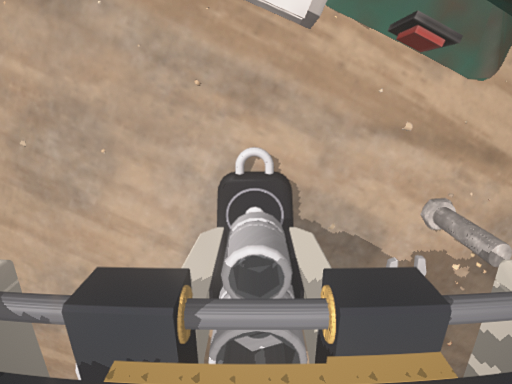

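Smallest hangs over pin 1: the seat circle is centred near (255,214), and its bottom is about 48 mm up. Checking the offset.

```bash
python3 - <<'E'
from h import *
from scipy.spatial.transform import Rotation as R
np.set_printoptions(precision=1,suppress=True)
c=load('pics/w4.pkl'); T=R.from_euler('xyz',arm.state()['tcp_rot']); p=arm.state()['ee_pos']
for n,uv,z in [('circ L',(227,213),12),('circ R',(283.5,213),12),('circ top',(255,187.5),12),('rim L',(228,266),98),('rim R',(291,266),98),('rim top',(259,238),98)]:
    w=px2w(c,[uv],z)[0]; print(n,w,'tool',T.inv().apply(w-p))
# predicted pin circle for seat at tool x offset
E
```

```text
circ L [640.   94.7  12. ] tool [ -1.  -21.7  49.9]
circ R [658.3  56.   12. ] tool [-1.  21.1 49.9]
circ top [667.3  84.1  12. ] tool [19.1 -0.4 49.9]
rim L [648.8  89.6  98. ] tool [  4.8 -13.3 -36.1]
rim R [661.8  61.9  98. ] tool [  4.7  17.3 -36.1]
rim top [668.8  82.4  98. ] tool [ 19.8   1.7 -36.1]
```

```bash

python3 -m creep '[{"gripper":0.02,"x":-0.002,"y":0,"z":0,"ax":0,"ay":0,"az":0},{"gripper":0.02,"x":-0.002,"y":0,"z":0.01,"ax":0,"ay":0,"az":0},{"gripper":0.02,"x":-0.002,"y":0,"z":0.02,"ax":0,"ay":0,"az":0},{"gripper":0.02,"x":-0.002,"y":0,"z":0.025,"ax":0,"ay":0,"az":0},{"gripper":0.02,"x":-0.002,"y":0,"z":0.028,"ax":0,"ay":0,"az":0}]'
python3 -m creep '[{"gripper":0.02,"x":0,"y":0,"z":0.002,"ax":0,"ay":0,"az":0},{"gripper":0.02,"x":0,"y":0,"z":0.004,"ax":0,"ay":0,"az":0},{"gripper":0.02,"x":0,"y":0,"z":0.006,"ax":0,"ay":0,"az":0},{"gripper":0.02,"x":0,"y":0,"z":0.007,"ax":0,"ay":0,"az":0},{"gripper":0.02,"x":0,"y":0,"z":0.007,"ax":0,"ay":0,"az":0}]'
python3 to.py 648.5 75 26.3 25.3
```

```text
time: 11.6
ee_pos: [647.3, 74.6, 31.3]
tcp_rot: [-3.141, 0.002, 0.441]
ft_force: [-0.1, -0.6, -1.6]
gripper_width: 0.385
time: 12.02
ee_pos: [648.2, 74.7, 26.4]
tcp_rot: [3.141, -0.0, 0.441]
ft_force: [0.7, 0.3, -1.9]
gripper_width: 0.382
t 12.02 pos [648.2  74.7  26.4] rpy [180.   -0.   25.3] F [ 0.7  0.3 -1.9] w 35.5
shift [ 0.4 -0.2  0.1] turn [ 0.01 -0.03 -0.02]
```

```bash

python3 -m creep '[{"gripper":0.02,"x":0,"y":0,"z":0.001,"ax":0,"ay":0,"az":0},{"gripper":0.02,"x":0,"y":0,"z":0.001,"ax":0,"ay":0,"az":0},{"gripper":0.02,"x":0,"y":0,"z":0.001,"ax":0,"ay":0,"az":0},{"gripper":0.093,"x":0,"y":0,"z":0.001,"ax":0,"ay":0,"az":0},{"gripper":0.093,"x":0,"y":0,"z":0.001,"ax":0,"ay":0,"az":0}]'
python3 -m creep '[{"gripper":0.093,"x":0,"y":0,"z":0,"ax":0,"ay":0,"az":0},{"gripper":0.093,"x":0,"y":0,"z":0,"ax":0,"ay":0,"az":0},{"gripper":0.093,"x":0,"y":0,"z":0,"ax":0,"ay":0,"az":0},{"gripper":0.093,"x":0,"y":0,"z":0,"ax":0,"ay":0,"az":0},{"gripper":0.093,"x":0,"y":0,"z":0,"ax":0,"ay":0,"az":0}]'
python3 -m creep '[{"gripper":0.093,"x":0,"y":0,"z":-0.01,"ax":0,"ay":0,"az":0},{"gripper":0.093,"x":0,"y":0,"z":-0.04,"ax":0,"ay":0,"az":0},{"gripper":0.093,"x":0,"y":0,"z":-0.07,"ax":0,"ay":0,"az":0},{"gripper":0.093,"x":0,"y":0,"z":-0.1,"ax":0,"ay":0,"az":0},{"gripper":0.093,"x":0,"y":0,"z":-0.11,"ax":0,"ay":0,"az":0}]'
python3 -m creep '[{"gripper":0.093,"x":-0.020,"y":-0.020,"z":0,"ax":0,"ay":0,"az":0},{"gripper":0.093,"x":-0.045,"y":-0.045,"z":0,"ax":0,"ay":0,"az":0},{"gripper":0.093,"x":-0.070,"y":-0.070,"z":0,"ax":0,"ay":0,"az":0},{"gripper":0.093,"x":-0.095,"y":-0.093,"z":0,"ax":0,"ay":0,"az":0},{"gripper":0.093,"x":-0.114,"y":-0.111,"z":0,"ax":0,"ay":0,"az":0}]'
python3 -m creep '[{"gripper":0.093,"x":0,"y":0,"z":0,"ax":0,"ay":0,"az":0},{"gripper":0.093,"x":0,"y":0,"z":0,"ax":0,"ay":0,"az":0},{"gripper":0.093,"x":0,"y":0,"z":0,"ax":0,"ay":0,"az":0},{"gripper":0.093,"x":0,"y":0,"z":0,"ax":0,"ay":0,"az":0},{"gripper":0.093,"x":0,"y":0,"z":0,"ax":0,"ay":0,"az":0}]'
python3 to.py 498 126.3 18 25.3
python3 -c "
from h import *
shot('wrist','pics/w5.png')"
```

```text
time: 12.43
ee_pos: [648.3, 74.7, 25.5]
tcp_rot: [3.141, -0.001, 0.441]
ft_force: [0.3, 0.0, -0.2]
gripper_width: 0.484
time: 12.85
ee_pos: [648.0, 74.7, 25.0]
tcp_rot: [-3.142, 0.0, 0.441]
ft_force: [0.5, 0.5, 0.4]
gripper_width: 0.835
time: 13.27
ee_pos: [649.4, 74.8, 141.1]
tcp_rot: [3.14, -0.005, 0.441]
ft_force: [0.4, 0.6, 0.1]
gripper_width: 0.999
time: 13.68
ee_pos: [495.4, 126.8, 135.3]
tcp_rot: [-3.141, -0.0, 0.441]
ft_force: [-0.9, -0.4, 0.4]
gripper_width: 0.998
time: 14.1
ee_pos: [498.2, 126.0, 135.0]
tcp_rot: [-3.142, 0.0, 0.441]
ft_force: [0.5, -0.4, 0.6]
gripper_width: 1.0
t 14.1 pos [498.2 126.  135. ] rpy [-180.     0.    25.2] F [ 0.5 -0.4  0.6] w 93.0
shift [  0.   -0.3 117. ] turn [-0.    0.03 -0.05]
```

View pics/w5.png

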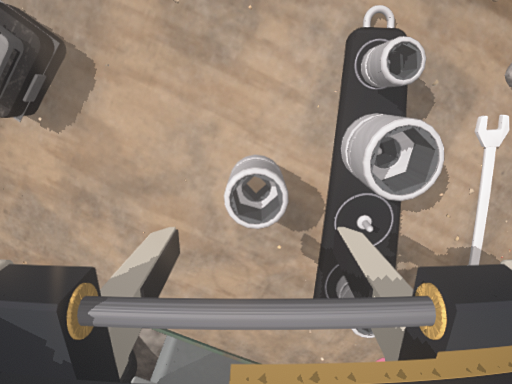

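Smallest is seated on pin 1, third is centred under the jaws at (256,195), and pin 3 is bare at (366,222). I'll grasp third, lift it and carry it over pin 3.

```bash

python3 -m creep '[{"gripper":0.093,"x":0,"y":0,"z":0.03,"ax":0,"ay":0,"az":0},{"gripper":0.093,"x":0,"y":0,"z":0.065,"ax":0,"ay":0,"az":0},{"gripper":0.093,"x":0,"y":0,"z":0.095,"ax":0,"ay":0,"az":0},{"gripper":0.093,"x":0,"y":0,"z":0.11,"ax":0,"ay":0,"az":0},{"gripper":0.08,"x":0,"y":0,"z":0.116,"ax":0,"ay":0,"az":0}]'
python3 -m creep '[{"gripper":0.03,"x":0,"y":0,"z":0,"ax":0,"ay":0,"az":0},{"gripper":0.03,"x":0,"y":0,"z":0,"ax":0,"ay":0,"az":0},{"gripper":0.03,"x":0,"y":0,"z":0,"ax":0,"ay":0,"az":0},{"gripper":0.03,"x":0,"y":0,"z":0,"ax":0,"ay":0,"az":0},{"gripper":0.03,"x":0,"y":0,"z":0,"ax":0,"ay":0,"az":0}]' 40
python3 -m creep '[{"gripper":0.03,"x":0,"y":0,"z":0,"ax":0,"ay":0,"az":0},{"gripper":0.03,"x":0,"y":0,"z":0,"ax":0,"ay":0,"az":0},{"gripper":0.03,"x":0,"y":0,"z":0,"ax":0,"ay":0,"az":0},{"gripper":0.03,"x":0,"y":0,"z":0,"ax":0,"ay":0,"az":0},{"gripper":0.03,"x":0,"y":0,"z":0,"ax":0,"ay":0,"az":0}]' 40
python3 to.py 511 9.6 30 25.3
python3 -m creep '[{"gripper":0.03,"x":0,"y":0,"z":-0.015,"ax":0,"ay":0,"az":0},{"gripper":0.03,"x":0,"y":0,"z":-0.04,"ax":0,"ay":0,"az":0},{"gripper":0.03,"x":0,"y":0,"z":-0.075,"ax":0,"ay":0,"az":0},{"gripper":0.03,"x":0,"y":0,"z":-0.1,"ax":0,"ay":0,"az":0},{"gripper":0.03,"x":0,"y":0,"z":-0.1,"ax":0,"ay":0,"az":0}]'
python3 -m creep '[{"gripper":0.03,"x":-0.008,"y":0.025,"z":0,"ax":0,"ay":0,"az":0},{"gripper":0.03,"x":-0.018,"y":0.055,"z":0,"ax":0,"ay":0,"az":0},{"gripper":0.03,"x":-0.028,"y":0.085,"z":0,"ax":0,"ay":0,"az":0},{"gripper":0.03,"x":-0.038,"y":0.111,"z":0,"ax":0,"ay":0,"az":0},{"gripper":0.03,"x":-0.038,"y":0.111,"z":0,"ax":0,"ay":0,"az":0}]'
python3 -m creep '[{"gripper":0.03,"x":0,"y":0,"z":0,"ax":0,"ay":0,"az":0},{"gripper":0.03,"x":0,"y":0,"z":0.02,"ax":0,"ay":0,"az":0},{"gripper":0.03,"x":0,"y":0,"z":0.04,"ax":0,"ay":0,"az":0},{"gripper":0.03,"x":0,"y":0,"z":0.05,"ax":0,"ay":0,"az":0},{"gripper":0.03,"x":0,"y":0,"z":0.05,"ax":0,"ay":0,"az":0}]'
python3 to.py 511 9.6 30 25.3
```

```text
time: 14.57
ee_pos: [496.4, 125.8, 16.0]
tcp_rot: [-3.141, 0.004, 0.441]
ft_force: [0.5, 0.0, -0.1]
gripper_width: 0.963
time: 14.98
ee_pos: [498.1, 126.4, 20.2]
tcp_rot: [3.141, -0.002, 0.441]
ft_force: [-0.3, -0.0, 0.1]
gripper_width: 0.618
time: 15.4
ee_pos: [498.1, 126.4, 20.1]
tcp_rot: [3.141, -0.001, 0.441]
ft_force: [-1.6, -1.7, 6.8]
gripper_width: 0.586
t 15.4 pos [498.1 126.4  20.1] rpy [ 1.80e+02 -1.00e-01  2.53e+01] F [-1.6 -1.7  6.8] w 54.5
shift [-38.2 111.1  -9.9] turn [ 0.03 -0.08 -0.02]
time: 15.82
ee_pos: [499.3, 126.7, 124.4]
tcp_rot: [3.14, -0.006, 0.441]
ft_force: [1.0, 0.1, -4.2]
gripper_width: 0.592
time: 16.23
ee_pos: [510.1, 6.1, 117.4]
tcp_rot: [3.141, 0.002, 0.439]
ft_force: [1.0, 0.5, -5.4]
gripper_width: 0.591
time: 16.65
ee_pos: [509.0, 10.4, 66.0]
tcp_rot: [-3.139, 0.004, 0.442]
ft_force: [-0.1, 0.3, -4.5]
gripper_width: 0.584
t 16.65 pos [509.   10.4  66. ] rpy [-179.9    0.2   25.3] F [-0.1  0.3 -4.5] w 54.3
shift [ 1.6  1.7 36. ] turn [-0.13  0.23  0.03]
```

```bash

python3 -m creep '[{"gripper":0.03,"x":0,"y":0,"z":0.01,"ax":0,"ay":0,"az":0},{"gripper":0.03,"x":0,"y":0,"z":0.015,"ax":0,"ay":0,"az":0},{"gripper":0.03,"x":0,"y":0,"z":0.015,"ax":0,"ay":0,"az":0},{"gripper":0.03,"x":0,"y":0,"z":0.015,"ax":0,"ay":0,"az":0},{"gripper":0.03,"x":0,"y":0,"z":0.015,"ax":0,"ay":0,"az":0}]'
python3 to.py 511 9.6 32 25.3
python3 -c "
from h import *
shot('wrist','pics/w6.png')"
```

```text
time: 17.07
ee_pos: [510.9, 9.8, 54.7]
tcp_rot: [3.141, -0.001, 0.441]
ft_force: [-0.1, -0.5, -6.1]
gripper_width: 0.584
t 17.07 pos [510.9   9.8  54.7] rpy [180.   -0.   25.3] F [-0.1 -0.5 -6.1] w 54.3
shift [-0.   0.2 22.7] turn [ 0.02 -0.04 -0.01]
```

View pics/w6.png

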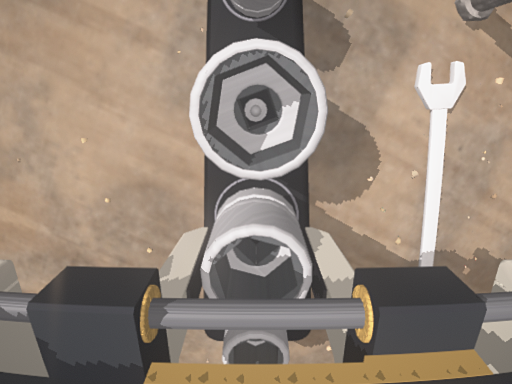

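Third hangs over seat 3, with the circle's arc from (214) to (298) and its top at (256,178); it looks centred. Quick numeric check.

```bash
python3 - <<'E'
from h import *
from scipy.spatial.transform import Rotation as R
np.set_printoptions(precision=1,suppress=True)
c=load('pics/w6.pkl'); T=R.from_euler('xyz',arm.state()['tcp_rot']); p=arm.state()['ee_pos']
zt=p[2]-32+74
for n,uv,z in [('circ L',(214,212),12),('circ R',(299,212),12),('circ top',(256,178),12),('rim L',(201,272),zt),('rim R',(314,272),zt),('rim top',(257,224),zt),('large',(258,108),80)]:
    w=px2w(c,[uv],z)[0]; print(n,w,'tool',T.inv().apply(w-p))
E
```

```text
circ L [500.2  38.4  12. ] tool [  2.5 -30.5  42.8]
circ R [526.8 -17.9  12. ] tool [ 2.5 31.7 42.8]
circ top [536.5  21.6  12. ] tool [28.2  0.2 42.8]
rim L [504.6  35.   96.8] tool [  5.1 -25.5 -42. ]
rim R [527.2 -12.9  96.8] tool [  5.1  27.4 -42. ]
rim top [537.9  21.7  96.8] tool [ 29.5   0.7 -42. ]
large [582.4  42.2  80. ] tool [ 78.5   1.1 -25.2]
```

```bash

python3 -m creep '[{"gripper":0.03,"x":-0.0015,"y":0,"z":0,"ax":0,"ay":0,"az":0},{"gripper":0.03,"x":-0.0015,"y":0,"z":0.008,"ax":0,"ay":0,"az":0},{"gripper":0.03,"x":-0.0015,"y":0,"z":0.014,"ax":0,"ay":0,"az":0},{"gripper":0.03,"x":-0.0015,"y":0,"z":0.016,"ax":0,"ay":0,"az":0},{"gripper":0.03,"x":-0.0015,"y":0,"z":0.018,"ax":0,"ay":0,"az":0}]'
python3 -m creep '[{"gripper":0.03,"x":0,"y":0,"z":0.001,"ax":0,"ay":0,"az":0},{"gripper":0.03,"x":0,"y":0,"z":0.002,"ax":0,"ay":0,"az":0},{"gripper":0.03,"x":0,"y":0,"z":0.003,"ax":0,"ay":0,"az":0},{"gripper":0.03,"x":0,"y":0,"z":0.003,"ax":0,"ay":0,"az":0},{"gripper":0.03,"x":0,"y":0,"z":0.003,"ax":0,"ay":0,"az":0}]'
python3 -m creep '[{"gripper":0.03,"x":0,"y":0,"z":0.001,"ax":0,"ay":0,"az":0},{"gripper":0.03,"x":0,"y":0,"z":0.002,"ax":0,"ay":0,"az":0},{"gripper":0.03,"x":0,"y":0,"z":0.002,"ax":0,"ay":0,"az":0},{"gripper":0.03,"x":0,"y":0,"z":0.002,"ax":0,"ay":0,"az":0},{"gripper":0.03,"x":0,"y":0,"z":0.002,"ax":0,"ay":0,"az":0}]'
python3 to.py 511 9.6 32 25.3
```

```text
time: 17.53
ee_pos: [508.9, 9.1, 35.3]
tcp_rot: [-3.141, 0.001, 0.441]
ft_force: [0.1, 0.6, -4.4]
gripper_width: 0.591
time: 17.95
ee_pos: [509.3, 9.1, 33.2]
tcp_rot: [3.142, -0.0, 0.441]
ft_force: [0.5, 0.1, -4.9]
gripper_width: 0.585
time: 18.37
ee_pos: [509.5, 9.1, 32.1]
tcp_rot: [3.141, -0.0, 0.441]
ft_force: [-5.7, 0.1, 6.6]
gripper_width: 0.588
t 18.37 pos [509.5   9.1  32.1] rpy [180.   -0.   25.3] F [-5.7  0.1  6.6] w 54.7
shift [1.6 0.2 0.1] turn [ 0.01 -0.03 -0.01]
```

Contact at exactly the expected seated height (32.1 mm). Release, then move above the largest on pin 2.

```bash

python3 -m creep '[{"gripper":0.093,"x":0,"y":0,"z":0,"ax":0,"ay":0,"az":0},{"gripper":0.093,"x":0,"y":0,"z":0,"ax":0,"ay":0,"az":0},{"gripper":0.093,"x":0,"y":0,"z":0,"ax":0,"ay":0,"az":0},{"gripper":0.093,"x":0,"y":0,"z":0,"ax":0,"ay":0,"az":0},{"gripper":0.093,"x":0,"y":0,"z":0,"ax":0,"ay":0,"az":0}]'
python3 to.py 579.6 42.2 140 25.5
python3 -m creep '[{"gripper":0.093,"x":0,"y":0,"z":0,"ax":0,"ay":0,"az":0},{"gripper":0.093,"x":0,"y":0,"z":-0.03,"ax":0,"ay":0,"az":0},{"gripper":0.093,"x":0,"y":0,"z":-0.06,"ax":0,"ay":0,"az":0},{"gripper":0.093,"x":0,"y":0,"z":-0.09,"ax":0,"ay":0,"az":0},{"gripper":0.093,"x":0,"y":0,"z":-0.11,"ax":0,"ay":0,"az":0}]'
python3 -m creep '[{"gripper":0.093,"x":0.025,"y":0,"z":0,"ax":0,"ay":0,"az":0},{"gripper":0.093,"x":0.055,"y":0,"z":0,"ax":0,"ay":0,"az":0},{"gripper":0.093,"x":0.077,"y":0,"z":0,"ax":0,"ay":0,"az":0},{"gripper":0.093,"x":0.077,"y":0,"z":0,"ax":0,"ay":0,"az":0},{"gripper":0.093,"x":0.077,"y":0,"z":0,"ax":0,"ay":0,"az":0}]'
python3 to.py 579.6 42.2 36 25.5
python3 -c "
from h import *
shot('wrist','pics/w7.png');shot('scene','pics/s7.png')
a=cv2.imread('pics/w7.png');b=cv2.resize(cv2.imread('pics/s7.png')[130:225,155:325],None,fx=3,fy=3,interpolation=cv2.INTER_CUBIC)
o=np.zeros((384+285,512,3),np.uint8);o[:384]=a;o[384:,:510]=b;cv2.imwrite('pics/v7.png',cv2.resize(o,(459,600),interpolation=cv2.INTER_AREA))"
```

```text
time: 18.78
ee_pos: [509.3, 9.1, 31.2]
tcp_rot: [3.141, -0.0, 0.441]
ft_force: [0.6, -0.0, 0.3]
gripper_width: 0.9
t 18.78 pos [509.3   9.1  31.2] rpy [180.   -0.   25.3] F [ 0.6 -0.   0.3] w 83.7
shift [ 7.770e+01  1.000e-01 -1.088e+02] turn [ 0.01 -0.01 -0.21]
time: 19.2
ee_pos: [509.7, 9.1, 144.1]
tcp_rot: [3.141, -0.002, 0.441]
ft_force: [0.9, -0.2, -0.3]
gripper_width: 1.0
time: 19.62
ee_pos: [579.0, 42.3, 140.5]
tcp_rot: [-3.141, 0.001, 0.442]
ft_force: [0.6, 0.5, -0.2]
gripper_width: 1.0
t 19.62 pos [579.   42.3 140.5] rpy [-1.80e+02  1.00e-01  2.53e+01] F [ 0.6  0.5 -0.2] w 93.0
shift [  0.6   0.3 104.5] turn [-0.03  0.07 -0.18]
```

View pics/v7.png

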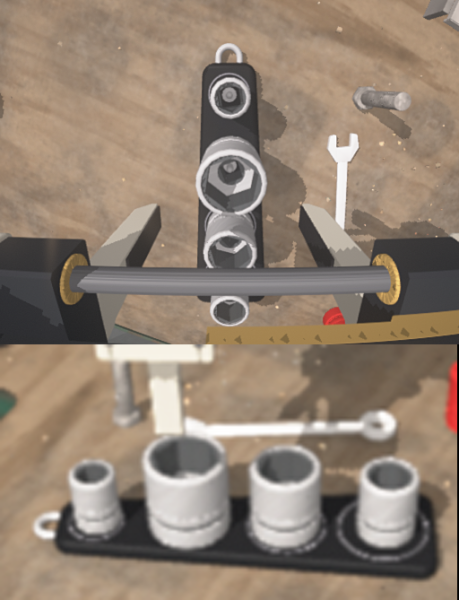

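Smallest is centred on pin 1 and third on pin 3, both upright; largest is between the jaws at (231,183). I'll grasp largest and park it on the bench.

```bash

python3 -m creep '[{"gripper":0.093,"x":0,"y":0,"z":0.03,"ax":0,"ay":0,"az":0},{"gripper":0.093,"x":0,"y":0,"z":0.06,"ax":0,"ay":0,"az":0},{"gripper":0.093,"x":0,"y":0,"z":0.085,"ax":0,"ay":0,"az":0},{"gripper":0.093,"x":0,"y":0,"z":0.1,"ax":0,"ay":0,"az":0},{"gripper":0.08,"x":0,"y":0,"z":0.104,"ax":0,"ay":0,"az":0}]'
python3 -m creep '[{"gripper":0.04,"x":0,"y":0,"z":0,"ax":0,"ay":0,"az":0},{"gripper":0.04,"x":0,"y":0,"z":0,"ax":0,"ay":0,"az":0},{"gripper":0.04,"x":0,"y":0,"z":0,"ax":0,"ay":0,"az":0},{"gripper":0.04,"x":0,"y":0,"z":0,"ax":0,"ay":0,"az":0},{"gripper":0.04,"x":0,"y":0,"z":0,"ax":0,"ay":0,"az":0}]' 50
python3 -m creep '[{"gripper":0.04,"x":0,"y":0,"z":0,"ax":0,"ay":0,"az":0},{"gripper":0.04,"x":0,"y":0,"z":0,"ax":0,"ay":0,"az":0},{"gripper":0.04,"x":0,"y":0,"z":0,"ax":0,"ay":0,"az":0},{"gripper":0.04,"x":0,"y":0,"z":0,"ax":0,"ay":0,"az":0},{"gripper":0.04,"x":0,"y":0,"z":0,"ax":0,"ay":0,"az":0}]' 50
python3 -m creep '[{"gripper":0.04,"x":0,"y":0,"z":-0.015,"ax":0,"ay":0,"az":0},{"gripper":0.04,"x":0,"y":0,"z":-0.04,"ax":0,"ay":0,"az":0},{"gripper":0.04,"x":0,"y":0,"z":-0.07,"ax":0,"ay":0,"az":0},{"gripper":0.04,"x":0,"y":0,"z":-0.09,"ax":0,"ay":0,"az":0},{"gripper":0.04,"x":0,"y":0,"z":-0.09,"ax":0,"ay":0,"az":0}]'
python3 -m creep '[{"gripper":0.04,"x":-0.008,"y":-0.025,"z":0,"ax":0,"ay":0,"az":0},{"gripper":0.04,"x":-0.018,"y":-0.055,"z":0,"ax":0,"ay":0,"az":0},{"gripper":0.04,"x":-0.028,"y":-0.085,"z":0,"ax":0,"ay":0,"az":0},{"gripper":0.04,"x":-0.038,"y":-0.110,"z":0,"ax":0,"ay":0,"az":0},{"gripper":0.04,"x":-0.038,"y":-0.110,"z":0,"ax":0,"ay":0,"az":0}]'
python3 -m creep '[{"gripper":0.04,"x":0,"y":0,"z":0.03,"ax":0,"ay":0,"az":0},{"gripper":0.04,"x":0,"y":0,"z":0.06,"ax":0,"ay":0,"az":0},{"gripper":0.04,"x":0,"y":0,"z":0.085,"ax":0,"ay":0,"az":0},{"gripper":0.04,"x":0,"y":0,"z":0.095,"ax":0,"ay":0,"az":0},{"gripper":0.04,"x":0,"y":0,"z":0.098,"ax":0,"ay":0,"az":0}]'
python3 -m creep '[{"gripper":0.04,"x":0,"y":0,"z":0.001,"ax":0,"ay":0,"az":0},{"gripper":0.04,"x":0,"y":0,"z":0.002,"ax":0,"ay":0,"az":0},{"gripper":0.04,"x":0,"y":0,"z":0.003,"ax":0,"ay":0,"az":0},{"gripper":0.04,"x":0,"y":0,"z":0.003,"ax":0,"ay":0,"az":0},{"gripper":0.04,"x":0,"y":0,"z":0.003,"ax":0,"ay":0,"az":0}]'
python3 to.py 442.4 -22.6 140 25.3
```

```text
time: 20.13
ee_pos: [576.8, 41.5, 34.4]
tcp_rot: [-3.14, 0.003, 0.441]
ft_force: [-0.5, 0.6, -0.4]
gripper_width: 0.963
time: 20.55
ee_pos: [579.5, 41.8, 38.6]
tcp_rot: [3.14, -0.002, 0.441]
ft_force: [-1.6, -2.0, 7.7]
gripper_width: 0.677
time: 20.97
ee_pos: [579.5, 41.8, 38.6]
tcp_rot: [3.14, -0.002, 0.441]
ft_force: [-1.4, -1.7, 6.7]
gripper_width: 0.676
time: 21.38
ee_pos: [580.4, 42.0, 131.8]
tcp_rot: [3.139, -0.005, 0.441]
ft_force: [1.9, 0.1, -5.0]
gripper_width: 0.678
time: 21.8
ee_pos: [494.4, 127.5, 125.4]
tcp_rot: [-3.14, 0.002, 0.443]
ft_force: [-1.0, -0.6, -4.3]
gripper_width: 0.679
time: 22.22
ee_pos: [496.3, 125.0, 26.8]
tcp_rot: [-3.14, 0.004, 0.441]
ft_force: [0.7, -0.0, -5.2]
gripper_width: 0.676
time: 22.63
ee_pos: [497.8, 125.2, 26.7]
tcp_rot: [3.141, -0.001, 0.441]
ft_force: [-1.1, 0.6, -5.0]
gripper_width: 0.676
t 22.63 pos [497.8 125.2  26.7] rpy [180.   -0.   25.3] F [-1.1  0.6 -5. ] w 62.9
shift [-113.1  110.  -113.4] turn [ 0.01 -0.04 -0.02]
```

```bash

python3 -m creep '[{"gripper":0.04,"x":0,"y":0,"z":0.001,"ax":0,"ay":0,"az":0},{"gripper":0.04,"x":0,"y":0,"z":0.0015,"ax":0,"ay":0,"az":0},{"gripper":0.04,"x":0,"y":0,"z":0.0015,"ax":0,"ay":0,"az":0},{"gripper":0.093,"x":0,"y":0,"z":0.0015,"ax":0,"ay":0,"az":0},{"gripper":0.093,"x":0,"y":0,"z":0.0015,"ax":0,"ay":0,"az":0}]'
python3 -m creep '[{"gripper":0.093,"x":0,"y":0,"z":0,"ax":0,"ay":0,"az":0},{"gripper":0.093,"x":0,"y":0,"z":0,"ax":0,"ay":0,"az":0},{"gripper":0.093,"x":0,"y":0,"z":0,"ax":0,"ay":0,"az":0},{"gripper":0.093,"x":0,"y":0,"z":0,"ax":0,"ay":0,"az":0},{"gripper":0.093,"x":0,"y":0,"z":0,"ax":0,"ay":0,"az":0}]'
python3 to.py 442.4 -22.6 140 25.3
python3 -m creep '[{"gripper":0.093,"x":0,"y":0,"z":-0.02,"ax":0,"ay":0,"az":0},{"gripper":0.093,"x":0,"y":0,"z":-0.05,"ax":0,"ay":0,"az":0},{"gripper":0.093,"x":0,"y":0,"z":-0.08,"ax":0,"ay":0,"az":0},{"gripper":0.093,"x":0,"y":0,"z":-0.11,"ax":0,"ay":0,"az":0},{"gripper":0.093,"x":0,"y":0,"z":-0.11,"ax":0,"ay":0,"az":0}]'
python3 -m creep '[{"gripper":0.093,"x":-0.02,"y":0.02,"z":0,"ax":0,"ay":0,"az":0},{"gripper":0.093,"x":-0.045,"y":0.045,"z":0,"ax":0,"ay":0,"az":0},{"gripper":0.093,"x":-0.07,"y":0.07,"z":0,"ax":0,"ay":0,"az":0},{"gripper":0.093,"x":-0.095,"y":0.093,"z":0,"ax":0,"ay":0,"az":0},{"gripper":0.093,"x":-0.113,"y":0.11,"z":0,"ax":0,"ay":0,"az":0}]'
python3 -m creep '[{"gripper":0.093,"x":0,"y":0,"z":0,"ax":0,"ay":0,"az":0},{"gripper":0.093,"x":0,"y":0,"z":0,"ax":0,"ay":0,"az":0},{"gripper":0.093,"x":0,"y":0,"z":0,"ax":0,"ay":0,"az":0},{"gripper":0.093,"x":0,"y":0,"z":0,"ax":0,"ay":0,"az":0},{"gripper":0.093,"x":0,"y":0,"z":0,"ax":0,"ay":0,"az":0}]'
python3 to.py 442.4 -22.6 29 25.3
python3 -c "
from h import *
shot('wrist','pics/w8.png')"
```

```text
time: 23.05
ee_pos: [498.1, 125.3, 25.5]
tcp_rot: [3.141, -0.002, 0.441]
ft_force: [0.6, 0.0, -0.0]
gripper_width: 0.774
time: 23.47
ee_pos: [497.5, 125.2, 24.6]
tcp_rot: [-3.142, 0.0, 0.441]
ft_force: [0.0, 0.5, -0.1]
gripper_width: 1.001
t 23.47 pos [497.5 125.2  24.6] rpy [-180.     0.    25.3] F [ 0.   0.5 -0.1] w 93.1
shift [-113.   110.1 -115.4] turn [-0.    0.   -0.02]
time: 23.88
ee_pos: [499.5, 125.6, 140.8]
tcp_rot: [3.14, -0.007, 0.441]
ft_force: [-0.5, -0.5, 1.8]
gripper_width: 1.003
time: 24.3
ee_pos: [441.2, -24.3, 134.3]
tcp_rot: [3.141, 0.0, 0.441]
ft_force: [0.7, -0.4, -0.1]
gripper_width: 1.0
time: 24.72
ee_pos: [442.6, -21.8, 134.4]
tcp_rot: [-3.141, 0.0, 0.443]
ft_force: [0.1, -0.1, 0.1]
gripper_width: 1.001
t 24.72 pos [442.6 -21.8 134.4] rpy [-180.     0.    25.4] F [ 0.1 -0.1  0.1] w 93.1
shift [ -0.5   0.7 105.4] turn [-0.02  0.02  0.05]
```

View pics/w8.png

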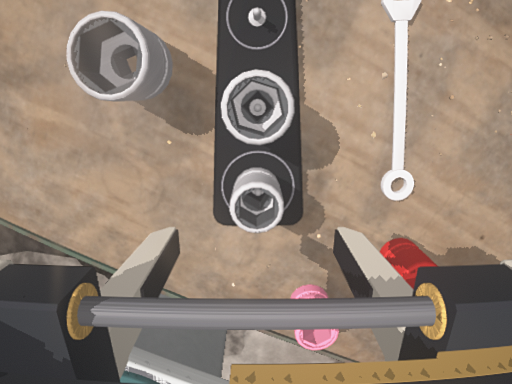

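Largest stands on the bench at (115,60), pin 2 is bare at (257,17), and second is under the jaws at (258,203). The pink and red look-alikes are near the right finger, so I'll check clearance before descending.

```bash
python3 - <<'E'
from h import *
from scipy.spatial.transform import Rotation as R
np.set_printoptions(precision=1,suppress=True)
c=load('pics/w8.pkl'); T=R.from_euler('xyz',arm.state()['tcp_rot']); p=arm.state()['ee_pos']
for n,uv,z in [('seat4',(258,185),12),('seat2',(257,17),12),('second',(257.5,205),68),('pink base',(311,290),0),('pink left',(292,320),30),('red left',(380,245),30),('red base',(400,240),0),('spanner',(398,200),4)]:
    w=px2w(c,[uv],z)[0]; print(n,w,'tool',T.inv().apply(w-p))
c=load('pics/scene0.pkl')
for n,uv,z in [('pink base',(361,191),0),('red base',(330,161),0)]:
    w=px2w(c,[uv],z)[0]; print(n,w,'tool',T.inv().apply(w-p))
E
```

```text
seat4 [443.6 -23.6  12. ] tool [  0.2   2.2 122.5]
seat2 [579.2  41.8  12. ] tool [150.7   1.1 122.4]
second [442.7 -23.3  68. ] tool [-0.5  1.4 66.5]
pink base [ 352.8 -134.9    0. ] tool [-129.4   63.8  134.5]
pink left [ 326.7 -120.    30. ] tool [-146.7   39.2  104.5]
red left [ 444.3 -157.9   30. ] tool [-56.7 123.7 104.4]
red base [ 450.8 -194.3    0. ] tool [-66.3 159.4 134.4]
spanner [ 489.5 -163.6    4. ] tool [-18.2 148.3 130.4]
pink base [ 328.9 -121.7    0. ] tool [-145.4   41.7  134.5]
red base [ 427.7 -191.2    0. ] tool [-85.9 146.8 134.4]
```

```bash

python3 -m creep '[{"gripper":0.093,"x":0,"y":0.001,"z":0.03,"ax":0,"ay":0,"az":0},{"gripper":0.093,"x":0,"y":0.001,"z":0.06,"ax":0,"ay":0,"az":0},{"gripper":0.093,"x":0,"y":0.001,"z":0.085,"ax":0,"ay":0,"az":0},{"gripper":0.093,"x":0,"y":0.001,"z":0.1,"ax":0,"ay":0,"az":0},{"gripper":0.08,"x":0,"y":0.001,"z":0.105,"ax":0,"ay":0,"az":0}]'
python3 -m creep '[{"gripper":0.03,"x":0,"y":0,"z":0,"ax":0,"ay":0,"az":0},{"gripper":0.03,"x":0,"y":0,"z":0,"ax":0,"ay":0,"az":0},{"gripper":0.03,"x":0,"y":0,"z":0,"ax":0,"ay":0,"az":0},{"gripper":0.03,"x":0,"y":0,"z":0,"ax":0,"ay":0,"az":0},{"gripper":0.03,"x":0,"y":0,"z":0,"ax":0,"ay":0,"az":0}]' 40
python3 -m creep '[{"gripper":0.03,"x":0,"y":0,"z":0,"ax":0,"ay":0,"az":0},{"gripper":0.03,"x":0,"y":0,"z":0,"ax":0,"ay":0,"az":0},{"gripper":0.03,"x":0,"y":0,"z":0,"ax":0,"ay":0,"az":0},{"gripper":0.03,"x":0,"y":0,"z":0,"ax":0,"ay":0,"az":0},{"gripper":0.03,"x":0,"y":0,"z":0,"ax":0,"ay":0,"az":0}]' 40
python3 -m creep '[{"gripper":0.03,"x":0,"y":0,"z":0,"ax":0,"ay":0,"az":0},{"gripper":0.03,"x":0,"y":0,"z":0,"ax":0,"ay":0,"az":0},{"gripper":0.03,"x":0,"y":0,"z":0,"ax":0,"ay":0,"az":0},{"gripper":0.03,"x":0,"y":0,"z":0,"ax":0,"ay":0,"az":0},{"gripper":0.03,"x":0,"y":0,"z":0,"ax":0,"ay":0,"az":0}]' 40
python3 -m creep '[{"gripper":0.03,"x":0,"y":0,"z":-0.015,"ax":0,"ay":0,"az":0},{"gripper":0.03,"x":0,"y":0,"z":-0.04,"ax":0,"ay":0,"az":0},{"gripper":0.03,"x":0,"y":0,"z":-0.07,"ax":0,"ay":0,"az":0},{"gripper":0.03,"x":0,"y":0,"z":-0.09,"ax":0,"ay":0,"az":0},{"gripper":0.03,"x":0,"y":0,"z":-0.09,"ax":0,"ay":0,"az":0}]'
python3 -m creep '[{"gripper":0.03,"x":0.03,"y":0,"z":0,"ax":0,"ay":0,"az":0},{"gripper":0.03,"x":0.065,"y":0,"z":0,"ax":0,"ay":0,"az":0},{"gripper":0.03,"x":0.1,"y":-0.001,"z":0,"ax":0,"ay":0,"az":0},{"gripper":0.03,"x":0.135,"y":-0.001,"z":0,"ax":0,"ay":0,"az":0},{"gripper":0.03,"x":0.1515,"y":-0.001,"z":0,"ax":0,"ay":0,"az":0}]'
python3 -m creep '[{"gripper":0.03,"x":0,"y":0,"z":0,"ax":0,"ay":0,"az":0},{"gripper":0.03,"x":0,"y":0,"z":0.02,"ax":0,"ay":0,"az":0},{"gripper":0.03,"x":0,"y":0,"z":0.04,"ax":0,"ay":0,"az":0},{"gripper":0.03,"x":0,"y":0,"z":0.06,"ax":0,"ay":0,"az":0},{"gripper":0.03,"x":0,"y":0,"z":0.065,"ax":0,"ay":0,"az":0}]'
python3 -m creep '[{"gripper":0.03,"x":0,"y":0,"z":0,"ax":0,"ay":0,"az":0},{"gripper":0.03,"x":0,"y":0,"z":0,"ax":0,"ay":0,"az":0},{"gripper":0.03,"x":0,"y":0,"z":0,"ax":0,"ay":0,"az":0},{"gripper":0.03,"x":0,"y":0,"z":0,"ax":0,"ay":0,"az":0},{"gripper":0.03,"x":0,"y":0,"z":0,"ax":0,"ay":0,"az":0}]'
python3 to.py 579.6 42.2 29 25.3
```

```text
time: 25.18
ee_pos: [441.6, -22.8, 26.9]
tcp_rot: [-3.14, 0.003, 0.442]
ft_force: [0.4, -0.0, 0.1]
gripper_width: 0.96
time: 25.6
ee_pos: [443.2, -23.4, 30.6]
tcp_rot: [3.141, -0.001, 0.441]
ft_force: [0.9, -0.1, 1.1]
gripper_width: 0.622
time: 26.02
ee_pos: [442.9, -23.4, 30.1]
tcp_rot: [-3.142, -0.0, 0.441]
ft_force: [-0.9, 1.9, 6.2]
gripper_width: 0.489
time: 26.43
ee_pos: [442.9, -23.4, 30.1]
tcp_rot: [-3.142, -0.0, 0.441]
ft_force: [-1.3, 2.1, 6.9]
gripper_width: 0.489
time: 26.85
ee_pos: [444.2, -23.7, 123.7]
tcp_rot: [3.139, -0.004, 0.441]
ft_force: [0.6, 0.1, -2.1]
gripper_width: 0.488
time: 27.27
ee_pos: [581.4, 43.7, 117.5]
tcp_rot: [-3.141, 0.001, 0.442]
ft_force: [0.4, -0.1, -2.7]
gripper_width: 0.488
time: 27.68
ee_pos: [576.9, 41.8, 50.2]
tcp_rot: [-3.14, 0.005, 0.441]
ft_force: [-0.5, -0.6, -3.3]
gripper_width: 0.485
time: 28.1
ee_pos: [579.7, 42.1, 55.7]
tcp_rot: [3.141, -0.001, 0.441]
ft_force: [0.5, 0.2, -2.2]
gripper_width: 0.487
t 28.1 pos [579.7  42.1  55.7] rpy [ 1.80e+02 -1.00e-01  2.53e+01] F [ 0.5  0.2 -2.2] w 45.3
shift [-0.1 -0.1 26.7] turn [ 0.03 -0.08 -0.02]
```

```bash

python3 -m creep '[{"gripper":0.03,"x":0,"y":0,"z":0.006,"ax":0,"ay":0,"az":0},{"gripper":0.03,"x":0,"y":0,"z":0.012,"ax":0,"ay":0,"az":0},{"gripper":0.03,"x":0,"y":0,"z":0.017,"ax":0,"ay":0,"az":0},{"gripper":0.03,"x":0,"y":0,"z":0.02,"ax":0,"ay":0,"az":0},{"gripper":0.03,"x":0,"y":0,"z":0.021,"ax":0,"ay":0,"az":0}]'
python3 -m creep '[{"gripper":0.03,"x":0,"y":0,"z":0.001,"ax":0,"ay":0,"az":0},{"gripper":0.03,"x":0,"y":0,"z":0.002,"ax":0,"ay":0,"az":0},{"gripper":0.03,"x":0,"y":0,"z":0.003,"ax":0,"ay":0,"az":0},{"gripper":0.03,"x":0,"y":0,"z":0.004,"ax":0,"ay":0,"az":0},{"gripper":0.03,"x":0,"y":0,"z":0.004,"ax":0,"ay":0,"az":0}]'
python3 -m creep '[{"gripper":0.03,"x":0,"y":0,"z":0.001,"ax":0,"ay":0,"az":0},{"gripper":0.03,"x":0,"y":0,"z":0.0015,"ax":0,"ay":0,"az":0},{"gripper":0.03,"x":0,"y":0,"z":0.0015,"ax":0,"ay":0,"az":0},{"gripper":0.03,"x":0,"y":0,"z":0.0015,"ax":0,"ay":0,"az":0},{"gripper":0.03,"x":0,"y":0,"z":0.0015,"ax":0,"ay":0,"az":0}]'
python3 to.py 497.5 125.2 140 25.3
```

```text
time: 28.52
ee_pos: [578.9, 42.2, 32.6]
tcp_rot: [-3.141, 0.001, 0.441]
ft_force: [0.0, 0.0, -2.1]
gripper_width: 0.488
time: 28.93
ee_pos: [579.5, 42.2, 30.1]
tcp_rot: [3.141, -0.001, 0.441]
ft_force: [-1.5, -0.3, 2.2]
gripper_width: 0.492
time: 29.35
ee_pos: [579.7, 42.2, 30.0]
tcp_rot: [3.141, -0.001, 0.441]
ft_force: [-8.8, -0.1, 18.3]
gripper_width: 0.487
t 29.35 pos [579.7  42.2  30. ] rpy [ 1.80e+02 -1.00e-01  2.53e+01] F [-8.8 -0.1 18.3] w 45.3
shift [ -38.8 -110.1 -110. ] turn [ 0.02 -0.05 -0.01]
```

Seated at 30.0 mm, the same height it was picked up at. Release and go above the parked largest.

```bash

python3 -m creep '[{"gripper":0.093,"x":0,"y":0,"z":-0.001,"ax":0,"ay":0,"az":0},{"gripper":0.093,"x":0,"y":0,"z":-0.001,"ax":0,"ay":0,"az":0},{"gripper":0.093,"x":0,"y":0,"z":-0.001,"ax":0,"ay":0,"az":0},{"gripper":0.093,"x":0,"y":0,"z":-0.001,"ax":0,"ay":0,"az":0},{"gripper":0.093,"x":0,"y":0,"z":-0.001,"ax":0,"ay":0,"az":0}]'
python3 -m creep '[{"gripper":0.093,"x":0,"y":0,"z":0,"ax":0,"ay":0,"az":0},{"gripper":0.093,"x":0,"y":0,"z":-0.02,"ax":0,"ay":0,"az":0},{"gripper":0.093,"x":0,"y":0,"z":-0.05,"ax":0,"ay":0,"az":0},{"gripper":0.093,"x":0,"y":0,"z":-0.08,"ax":0,"ay":0,"az":0},{"gripper":0.093,"x":0,"y":0,"z":-0.11,"ax":0,"ay":0,"az":0}]'
python3 -m creep '[{"gripper":0.093,"x":-0.01,"y":-0.03,"z":0,"ax":0,"ay":0,"az":0},{"gripper":0.093,"x":-0.02,"y":-0.06,"z":0,"ax":0,"ay":0,"az":0},{"gripper":0.093,"x":-0.03,"y":-0.09,"z":0,"ax":0,"ay":0,"az":0},{"gripper":0.093,"x":-0.039,"y":-0.11,"z":0,"ax":0,"ay":0,"az":0},{"gripper":0.093,"x":-0.039,"y":-0.11,"z":0,"ax":0,"ay":0,"az":0}]'
python3 -m creep '[{"gripper":0.093,"x":0,"y":0,"z":0,"ax":0,"ay":0,"az":0},{"gripper":0.093,"x":0,"y":0,"z":0,"ax":0,"ay":0,"az":0},{"gripper":0.093,"x":0,"y":0,"z":0,"ax":0,"ay":0,"az":0},{"gripper":0.093,"x":0,"y":0,"z":0,"ax":0,"ay":0,"az":0},{"gripper":0.093,"x":0,"y":0,"z":0,"ax":0,"ay":0,"az":0}]'
python3 to.py 497.6 125.2 26 25.3
python3 -c "
from h import *
shot('wrist','pics/w9.png')"
```

```text
time: 29.77
ee_pos: [579.3, 42.2, 29.0]
tcp_rot: [-3.142, 0.0, 0.441]
ft_force: [0.5, 0.1, 0.3]
gripper_width: 0.797
time: 30.18
ee_pos: [579.0, 42.1, 140.2]
tcp_rot: [-3.141, 0.001, 0.441]
ft_force: [0.2, -0.1, -1.2]
gripper_width: 1.0
time: 30.6
ee_pos: [494.9, 127.0, 139.3]
tcp_rot: [-3.141, -0.0, 0.443]
ft_force: [-0.4, -0.9, 0.5]
gripper_width: 0.998
time: 31.02
ee_pos: [497.4, 124.5, 138.9]
tcp_rot: [-3.142, 0.0, 0.44]
ft_force: [0.5, 1.1, 0.7]
gripper_width: 0.998
t 31.02 pos [497.4 124.5 138.9] rpy [-180.     0.    25.2] F [0.5 1.1 0.7] w 92.8
shift [  0.5  -0.5 112.9] turn [-0.    0.03 -0.06]
```

View pics/w9.png

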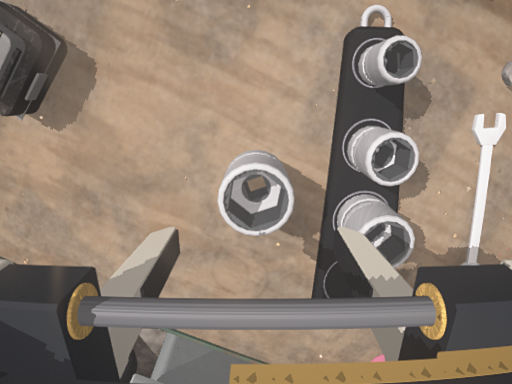

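Three are seated, and largest is between the jaws at (257,195). Grasp it and carry it over pin 4.

```bash

python3 -m creep '[{"gripper":0.093,"x":0,"y":0,"z":0.03,"ax":0,"ay":0,"az":0},{"gripper":0.093,"x":0,"y":0,"z":0.065,"ax":0,"ay":0,"az":0},{"gripper":0.093,"x":0,"y":0,"z":0.09,"ax":0,"ay":0,"az":0},{"gripper":0.093,"x":0,"y":0,"z":0.105,"ax":0,"ay":0,"az":0},{"gripper":0.08,"x":0,"y":0,"z":0.112,"ax":0,"ay":0,"az":0}]'
python3 -m creep '[{"gripper":0.04,"x":0,"y":0,"z":0,"ax":0,"ay":0,"az":0},{"gripper":0.04,"x":0,"y":0,"z":0,"ax":0,"ay":0,"az":0},{"gripper":0.04,"x":0,"y":0,"z":0,"ax":0,"ay":0,"az":0},{"gripper":0.04,"x":0,"y":0,"z":0,"ax":0,"ay":0,"az":0},{"gripper":0.04,"x":0,"y":0,"z":0,"ax":0,"ay":0,"az":0}]' 50
python3 -m creep '[{"gripper":0.04,"x":0,"y":0,"z":0,"ax":0,"ay":0,"az":0},{"gripper":0.04,"x":0,"y":0,"z":0,"ax":0,"ay":0,"az":0},{"gripper":0.04,"x":0,"y":0,"z":0,"ax":0,"ay":0,"az":0},{"gripper":0.04,"x":0,"y":0,"z":0,"ax":0,"ay":0,"az":0},{"gripper":0.04,"x":0,"y":0,"z":0,"ax":0,"ay":0,"az":0}]' 50
python3 to.py 442.5 -23.8 130 25.3
python3 -m creep '[{"gripper":0.04,"x":0,"y":0,"z":-0.015,"ax":0,"ay":0,"az":0},{"gripper":0.04,"x":0,"y":0,"z":-0.04,"ax":0,"ay":0,"az":0},{"gripper":0.04,"x":0,"y":0,"z":-0.075,"ax":0,"ay":0,"az":0},{"gripper":0.04,"x":0,"y":0,"z":-0.1,"ax":0,"ay":0,"az":0},{"gripper":0.04,"x":0,"y":0,"z":-0.1,"ax":0,"ay":0,"az":0}]'
python3 -m creep '[{"gripper":0.04,"x":-0.02,"y":0.02,"z":0,"ax":0,"ay":0,"az":0},{"gripper":0.04,"x":-0.045,"y":0.045,"z":0,"ax":0,"ay":0,"az":0},{"gripper":0.04,"x":-0.07,"y":0.07,"z":0,"ax":0,"ay":0,"az":0},{"gripper":0.04,"x":-0.095,"y":0.093,"z":0,"ax":0,"ay":0,"az":0},{"gripper":0.04,"x":-0.114,"y":0.111,"z":0,"ax":0,"ay":0,"az":0}]'
python3 -m creep '[{"gripper":0.04,"x":0,"y":0,"z":0,"ax":0,"ay":0,"az":0},{"gripper":0.04,"x":0,"y":0,"z":0.02,"ax":0,"ay":0,"az":0},{"gripper":0.04,"x":0,"y":0,"z":0.04,"ax":0,"ay":0,"az":0},{"gripper":0.04,"x":0,"y":0,"z":0.06,"ax":0,"ay":0,"az":0},{"gripper":0.04,"x":0,"y":0,"z":0.06,"ax":0,"ay":0,"az":0}]'
python3 -m creep '[{"gripper":0.04,"x":0,"y":0,"z":0,"ax":0,"ay":0,"az":0},{"gripper":0.04,"x":0,"y":0,"z":0,"ax":0,"ay":0,"az":0},{"gripper":0.04,"x":0,"y":0,"z":0,"ax":0,"ay":0,"az":0},{"gripper":0.04,"x":0,"y":0,"z":0,"ax":0,"ay":0,"az":0},{"gripper":0.04,"x":0,"y":0,"z":0,"ax":0,"ay":0,"az":0}]'
python3 to.py 442.5 -23.8 38 25.3
```

```text
time: 31.48
ee_pos: [496.0, 124.5, 24.5]
tcp_rot: [-3.141, 0.003, 0.441]
ft_force: [1.0, -0.7, -0.3]
gripper_width: 0.962
time: 31.9
ee_pos: [497.8, 125.1, 28.4]
tcp_rot: [3.141, -0.002, 0.441]
ft_force: [-0.9, -0.3, 6.1]
gripper_width: 0.675
time: 32.32
ee_pos: [497.8, 125.1, 28.4]
tcp_rot: [3.141, -0.002, 0.441]
ft_force: [-0.9, -1.5, 6.4]
gripper_width: 0.677
t 32.32 pos [497.8 125.1  28.4] rpy [ 1.80e+02 -1.00e-01  2.53e+01] F [-0.9 -1.5  6.4] w 63.0
shift [-113.4  111.1 -101.7] turn [ 0.03 -0.11 -0.01]
time: 32.73
ee_pos: [498.8, 125.4, 132.6]
tcp_rot: [3.14, -0.007, 0.441]
ft_force: [0.4, 0.4, -2.7]
gripper_width: 0.678
time: 33.15
ee_pos: [439.8, -25.7, 125.7]
tcp_rot: [-3.141, 0.002, 0.441]
ft_force: [0.3, -0.8, -5.5]
gripper_width: 0.679
time: 33.57
ee_pos: [439.0, -23.7, 62.3]
tcp_rot: [-3.138, 0.005, 0.441]
ft_force: [-0.8, 0.1, -6.6]
gripper_width: 0.673
time: 33.98
ee_pos: [441.8, -24.1, 67.9]
tcp_rot: [3.141, -0.001, 0.441]
ft_force: [0.5, 0.7, -4.4]
gripper_width: 0.675
t 33.98 pos [441.8 -24.1  67.9] rpy [ 1.80e+02 -1.00e-01  2.53e+01] F [ 0.5  0.7 -4.4] w 62.8
shift [ 0.7  0.  29.9] turn [ 0.04 -0.06 -0.01]
```

Seated height should be 28.4 + 12 = 40.4. Lower gently with a +0.5 mm correction along the row.

```bash

python3 -m creep '[{"gripper":0.04,"x":0.0005,"y":0,"z":0.006,"ax":0,"ay":0,"az":0},{"gripper":0.04,"x":0.0005,"y":0,"z":0.012,"ax":0,"ay":0,"az":0},{"gripper":0.04,"x":0.0005,"y":0,"z":0.017,"ax":0,"ay":0,"az":0},{"gripper":0.04,"x":0.0005,"y":0,"z":0.021,"ax":0,"ay":0,"az":0},{"gripper":0.04,"x":0.0005,"y":0,"z":0.022,"ax":0,"ay":0,"az":0}]'
python3 -m creep '[{"gripper":0.04,"x":0,"y":0,"z":0.001,"ax":0,"ay":0,"az":0},{"gripper":0.04,"x":0,"y":0,"z":0.002,"ax":0,"ay":0,"az":0},{"gripper":0.04,"x":0,"y":0,"z":0.003,"ax":0,"ay":0,"az":0},{"gripper":0.04,"x":0,"y":0,"z":0.004,"ax":0,"ay":0,"az":0},{"gripper":0.04,"x":0,"y":0,"z":0.004,"ax":0,"ay":0,"az":0}]'
python3 -m creep '[{"gripper":0.04,"x":0,"y":0,"z":0.001,"ax":0,"ay":0,"az":0},{"gripper":0.04,"x":0,"y":0,"z":0.0015,"ax":0,"ay":0,"az":0},{"gripper":0.04,"x":0,"y":0,"z":0.0015,"ax":0,"ay":0,"az":0},{"gripper":0.04,"x":0,"y":0,"z":0.0015,"ax":0,"ay":0,"az":0},{"gripper":0.04,"x":0,"y":0,"z":0.0015,"ax":0,"ay":0,"az":0}]'
python3 to.py 442.5 -23.8 38 25.3
```

```text
time: 34.4
ee_pos: [441.4, -23.8, 44.0]
tcp_rot: [-3.141, 0.001, 0.441]
ft_force: [0.6, 0.8, -5.8]
gripper_width: 0.676
time: 34.82
ee_pos: [441.8, -23.9, 41.0]
tcp_rot: [-3.142, 0.0, 0.441]
ft_force: [0.6, 0.1, -4.5]
gripper_width: 0.68
time: 35.23
ee_pos: [442.0, -23.9, 40.5]
tcp_rot: [3.141, -0.0, 0.441]
ft_force: [-5.2, 0.3, 5.6]
gripper_width: 0.681
t 35.23 pos [442.  -23.9  40.5] rpy [180.   -0.   25.3] F [-5.2  0.3  5.6] w 63.4
shift [0.5 0.1 2.5] turn [ 0.01 -0.02 -0.01]
```

Contact at 40.5 mm, so it is seated. Release, rise, and move to the earlier overview pose to check.

```bash

python3 -m creep '[{"gripper":0.093,"x":0,"y":0,"z":0,"ax":0,"ay":0,"az":0},{"gripper":0.093,"x":0,"y":0,"z":0,"ax":0,"ay":0,"az":0},{"gripper":0.093,"x":0,"y":0,"z":0,"ax":0,"ay":0,"az":0},{"gripper":0.093,"x":0,"y":0,"z":0,"ax":0,"ay":0,"az":0},{"gripper":0.093,"x":0,"y":0,"z":0,"ax":0,"ay":0,"az":0}]'
python3 -m creep '[{"gripper":0.093,"x":0,"y":0,"z":0,"ax":0,"ay":0,"az":0},{"gripper":0.093,"x":0,"y":0,"z":-0.02,"ax":0,"ay":0,"az":0},{"gripper":0.093,"x":0,"y":0,"z":-0.05,"ax":0,"ay":0,"az":0},{"gripper":0.093,"x":0,"y":0,"z":-0.085,"ax":0,"ay":0,"az":0},{"gripper":0.093,"x":0,"y":0,"z":-0.12,"ax":0,"ay":0,"az":0}]'
python3 -m creep '[{"gripper":0.093,"x":0.02,"y":0,"z":-0.03,"ax":0,"ay":0,"az":0},{"gripper":0.093,"x":0.04,"y":0,"z":-0.06,"ax":0,"ay":0,"az":0},{"gripper":0.093,"x":0.06,"y":0,"z":-0.09,"ax":0,"ay":0,"az":0},{"gripper":0.093,"x":0.08,"y":0,"z":-0.11,"ax":0,"ay":0,"az":0},{"gripper":0.093,"x":0.08,"y":0,"z":-0.12,"ax":0,"ay":0,"az":0}]'
python3 -m creep '[{"gripper":0.093,"x":0,"y":0,"z":0,"ax":0,"ay":0,"az":0},{"gripper":0.093,"x":0,"y":0,"z":0,"ax":0,"ay":0,"az":0},{"gripper":0.093,"x":0,"y":0,"z":0,"ax":0,"ay":0,"az":0},{"gripper":0.093,"x":0,"y":0,"z":0,"ax":0,"ay":0,"az":0},{"gripper":0.093,"x":0,"y":0,"z":0,"ax":0,"ay":0,"az":0}]'
python3 -c "
from h import *
shot('wrist','pics/w10.png');shot('scene','pics/s10.png')
a=cv2.resize(cv2.imread('pics/w10.png')[:260,130:390],(800-400,400));a=cv2.resize(cv2.imread('pics/w10.png')[:270,170:360],(380,540),interpolation=cv2.INTER_CUBIC);b=cv2.resize(cv2.imread('pics/s10.png')[120:225,160:325],(412,262),interpolation=cv2.INTER_CUBIC)
o=np.zeros((540,792,3),np.uint8);o[:,:380]=a;o[:262,380:]=b;cv2.imwrite('pics/v10.png',o)"
```

```text
time: 35.65
ee_pos: [442.0, -23.9, 39.7]
tcp_rot: [3.141, -0.0, 0.441]
ft_force: [-0.6, 0.6, 0.3]
gripper_width: 0.974
time: 36.07
ee_pos: [441.4, -23.8, 160.8]
tcp_rot: [-3.141, 0.001, 0.441]
ft_force: [1.5, -0.2, 1.0]
gripper_width: 0.996
time: 36.48
ee_pos: [516.6, 11.4, 282.1]
tcp_rot: [3.141, -0.002, 0.442]
ft_force: [0.3, -0.9, -0.8]
gripper_width: 0.998
time: 36.9
ee_pos: [513.6, 10.1, 278.8]
tcp_rot: [-3.141, 0.001, 0.441]
ft_force: [0.1, -1.2, 0.3]
gripper_width: 1.001
```

View pics/v10.png

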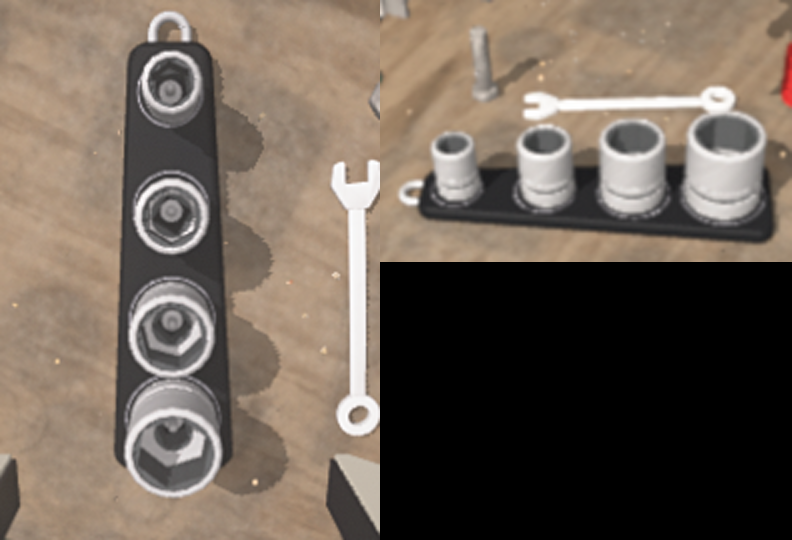

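All four sockets stand upright in order, each inside its seat circle with the pin in the bore. The bolt and spanner are where they were. Handing in.

```bash
python3 -c "
from cell import finish_job
print(finish_job())"
```

```text
the job is handed in; nothing more can be done
None
```

The four sockets now stand on their own pins, smallest at the narrow end through to largest at the wide end, and the job is handed in. No verdict was reported. I did it with six carries, parking third and then largest on the clear bench to swap pins 1↔3 and 2↔4. It took about 37 of the 131 s.

**Last checks:** The final overhead and scene pictures show all four upright, each inside its pale seat circle with the pin in its bore. The spanner and bolt look unmoved, though I did not measure them. The gripper was open and clear, about 280 mm up. Second, third and largest met the deck within 0.5 mm of their expected height; smallest was lowered to within about 1 mm of its pick-up height and released with no load left on the wrist.

**What disagreed:**
- **Position along the row:** while smallest and third hung over their pins, the wrist camera put them 4–5 mm off along the row. The arm's own travel said about 2 mm or less, so I corrected partway (2 mm and 1.5 mm). Both then went down without catching.
- **Final offsets:** I judged these by eye against the seat circles and did not measure them numerically.
- **Grip on largest:** it read 63 mm instead of 64.

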